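# Ease spring clips off washer hinge pins and rack them

### The arm

A 6-joint arm with a two-finger parallel gripper is mounted at the origin on the work surface. World frame = base frame: x ahead of the robot, y to its left, z up, the work surface at z = 0. Lengths are in m, angles in degrees, forces in N, time in s.
With the tool pointing down it reaches from about 0.375 to 0.975 m from the base axis. Payload 3.8 kg.
Tool frame: the origin (TCP) lies at the centre of the arm's flange, where the gripper is bolted on; the fingertips stand 166 mm ahead of it and the grasp point (between the pads) lies 147 mm ahead of it (bot.grip_point_offset is the distance from the TCP to the grasp point, in m); z points along the fingers, y is the line along which they close (so a half turn about z gives the same grasp; the last joint's range is limited). The gripper opens to 88 mm and grips with 3 to 60 N. Pads are 18 mm wide; open, the fingers measure 123 mm over their backs; the gripper's body (75 mm by 187 mm) begins 45 mm behind the grasp point.
Start: joints at [-70.239, 15.12, 91.902, -0, 72.978, -2.114], TCP at [0.251, -0.626, 0.405] pointing down, gripper open.
Joint ranges: [-150.88, 150.88], [-54.13, 125.18], [17.81, 147.31], [-75.09, 255.09], [0, 152.58], [-146.25, 146.25]. Speed limits (degrees/s): [147.25, 147.25, 180, 180, 180, 180].

### API

Orientations are given as a 3x3 rotation matrix whose columns are the frame's x, y, z axes.
In Python, from bench import bot, snapshot gives the robot as it stands. The module is installed in compiled form; this text tells all that it offers.
- The arm moves only by the tool carry_out, never from a script. Its argument "targets" is a list that holds one entry, the list of rows, each a list of 7 numbers: the shift along the world's x, y, z in m, then the turn, a rotation vector about the world's x, y, z in rad, then the finger opening in m, from 0 to 0.0881. A call has 1 to 20 rows; each row is the pose to reach, as a shift and turn from the pose commanded when the call began; what a row does not reach only later rows make up. A row lasts 1/12 s, in which the tool goes at most 41.7 mm and 7.16 degrees, less where a joint would pass 70% of its speed; a pose out of reach is approached as far as the arm can. A call with a gripper value outside its range is refused whole. The fingers move at their own pace and stop on an object; "force" is the grip in N (left out, the last holds). Time passes only in rows, so rows that repeat a pose let the fingers close. It gives the time, the measured TCP pose, the force, the opening and the grip force at its end, in the units of the state.
- bot.read_state(): the state, without advancing time (a new reading comes with each control period).
- snapshot(name): name is "side" or "top" or "wrist"; returns a dict with "image" (384x512x3 uint8, red, green, blue), "depth" (384x512 float32, m along the optical axis (not along the pixel's ray), 0 where there is no reading), "mtx" (3x3 intrinsics, pixels), "dist_coeffs" ([k1, k2, p1, p2, k3] as OpenCV has them; the pictures are not rectified), "eye" and "attitude" of the camera in the world. Camera axes: x right, y up, looking along -z (the intrinsics and any distortion apply to the point x, -y, -z); pixel columns grow to the right and rows downward; lengths in m; the calibration is good to about 2 mm. A picture is of the moment at which its call begins.
- bot.sign_off(): hands the job in; it is judged then, once.
The state is a dict: "t": time; "joints": joint angles; "joint_vel": joint speeds; "joint_torque": joint torques, N m; "eef_pos": TCP position; "ee_rot": TCP orientation; "wrist_force": force on the tool from outside, world axes, zero at the start; "torque": the same for the moment, N m; "grip_width": finger opening in m; "grip_force": force on a finger pad.
Only numpy, scipy, OpenCV 4.12 (cv2) and the standard library are available. Lean on these libraries where they do the work, as an engineer would, in place of code of your own. Each camera call takes 0.05 s, during which the arm holds its last target. There are 200 camera calls.

### The job

Take the steel wedge from the rubber mat and, at every pin of the hinge bracket that carries a spring clip, slide it over the pin's head and under the clip's bridge until the clip is spread and rides up off the pin; do not take hold of a clip with the fingers while it is still snapped on. Stand every clip upright, feet down, in a pocket of the white rack, one to a pocket, and lay the wedge back flat on the mat; leave the detergent bottle, screwdriver and mug alone.

Things in the scene. Friction and masses are not known exactly. Their poses are not given: they have to be found in the camera images.
- clip0: Steel spring clip that starts snapped over pin 0; None if absent; all alike. Bridge 14 (x) x 30 (y) x 4, underside 17 above the origin; on it a tab to hold, 14 (x) x 10 (y), 21 to 47 above the origin; skirts 27 (x) x 5, at y = +-12.5, 10 to 21 above; sprung legs at y = +-13.5 bend in under the pin to lips, then flare to feet 14 below. Origin = bore centre, x along pin, z to tab.
- clip1: Spring clip over pin 1, as clip0 (46 g; low-friction steel except the tab). Lifted 6 mm (about 5 N) its lips pass the pin's widest part; from about 9 mm on it is free. It then sits loosely astride the pin between the cheeks, leaning up to 0.2 rad, origin 11 to 14 mm above the pin's axis, until lifted away by its tab.
- clip2: Spring clip over pin 2, as clip0. While snapped on, its origin lies on the pin's axis (at the pin's point) and its skirts rest on block and head. Loose, it is 30 mm wide (y) over the skirts and less below.
- clip3: Spring clip over pin 3, as clip0.
- wedge: Steel wedge, 130 to 210 g, flat underside. Origin on the underside below the grip's middle, z up, x to the blade's tip. Heel 40 (x) x 36 (y) x 18 high, centred on the origin; on it a black grip 24 (x) x 14 (y), from 18 to 60 above the underside; blade 12 wide: 18 thick to x = 44, falling evenly to 2.5 at the tip at x = 104. Starts on the mat.
- mat: Black rubber mat fixed to the bench, 200 (x) x 140 (y) x 2 thick. Origin at the middle of its underside, on the bench. On the left or right of the bench. The wedge is laid back near its middle.
- bracket: Fixed, dark steel, origin on the bench. Base x -35 to 60, y -145 to 145; blocks at y = -120, -40, 40, 120, 36 wide, x 0 to 45, tops at z = 55. From each block's face (x = 0) a pin of diameter 12, axis at z = 45, points to -x (the robot), ending in a square head 36 wide, x -18.5 to -24, top at z = 55. Cheeks and stops round each clip: see pin2.
- pin0 (a point): Point on the axis of pin 0 where its clip's middle sits: bracket x = -9, y = -120, z = 45; axes as the bracket's. Under a snapped-on clip's bridge a gap 7 high and 20 wide (between the skirts) is open along x above the head and block; the wedge slides in there, resting on both. The back stops keep the clip from moving along.
- pin1 (a point): As pin0, for pin 1: bracket y = -40. With the wedge pushed in (3 to 20 N) until its origin is at bracket x = -52 the clip is fully up on the thick part of the blade; 9 mm further the heel meets the clip's skirts. When the wedge is drawn straight back, the pin's head holds the clip back.
- pin2 (a point): As pin0, for pin 2: bracket y = 40. Each clip is flanked by dark cheeks 3 thick at +-20 (y) from the pin, bracket x -12 to 22, up to z = 78, and backed by two stops at bracket x 6 to 11, 10 to 19 either side of the pin, also up to z = 78; the wedge passes between the stops.
- pin3 (a point): As pin0, for pin 3: bracket y = 120.
- rack: White plastic rack fixed to the bench, 160 (x) x 58 (y) x 22 high, origin at the middle of its underside; four pockets in a row along its x, 37 mm apart, each 20 (x) x 34 (y) x 14 deep, so that a clip stands in one with its x along the rack's x, origin about level with the pocket's mouth. It is on the other side of the bench from the mat.
- rack_hole0 (a point): Centre of the mouth of rack pocket 0, 22 mm above the bench (14 mm above the pocket's floor); axes as the rack's.
- rack_hole1 (a point): Centre of the mouth of rack pocket 1, 22 mm above the bench (14 mm above the pocket's floor); axes as the rack's.
- rack_hole2 (a point): Centre of the mouth of rack pocket 2, 22 mm above the bench (14 mm above the pocket's floor); axes as the rack's.
- rack_hole3 (a point): Centre of the mouth of rack pocket 3, 22 mm above the bench (14 mm above the pocket's floor); axes as the rack's.
- detergent: White detergent bottle, diameter 64, 130 high, a bystander; origin at the middle of its underside.
- driver: Screwdriver lying on the bench, a bystander.
- mug: White mug, diameter 80, 90 high, a bystander; origin at the middle of its underside.
Things that resemble listed ones, but are neither listed nor needed, are in the scene too. What is shaped like the wedge but blue is not meant.

How it is judged (in metres and radians):
On the way, in this order (a step that is already met when the one before it is completed fails the run):
1. the wedge bears on a clip ((contact force between wedge and clip0 above 1.5 N or contact force between wedge and clip1 above 1.5 N or contact force between wedge and clip2 above 1.5 N or contact force between wedge and clip3 above 1.5 N)), for 0.05 s.
2. every clip has come off its pin (distance between clip0 and pin0 above 0.009 m and distance between clip1 and pin1 above 0.009 m and distance between clip2 and pin2 above 0.009 m and distance between clip3 and pin3 above 0.009 m), for 0.2 s.
At the end, for the whole second after the job is handed in: Every clip stands at rest in its own rack pocket, within 10 degrees of upright, within 5 mm of fully down and 10 mm of its centre; the wedge lies flat (within 4.5 degrees) and at rest on the mat, its origin within 70 mm (mat x) and 50 mm (mat y) of its middle (((horizontal distance between clip0 and rack_hole0 below 0.01 m and z of clip0 in the frame of rack_hole0 below 0.005 m) or (horizontal distance between clip0 and rack_hole1 below 0.01 m and z of clip0 in the frame of rack_hole1 below 0.005 m) or (horizontal distance between clip0 and rack_hole2 below 0.01 m and z of clip0 in the frame of rack_hole2 below 0.005 m) or (horizontal distance between clip0 and rack_hole3 below 0.01 m and z of clip0 in the frame of rack_hole3 below 0.005 m)) and angle between each of clip0, clip1, clip2, clip3's own z axis and vertical below 0.17 rad and linear speed of each of clip0, clip1, clip2, clip3, wedge below 0.02 m/s and ((horizontal distance between clip1 and rack_hole0 below 0.01 m and z of clip1 in the frame of rack_hole0 below 0.005 m) or (horizontal distance between clip1 and rack_hole1 below 0.01 m and z of clip1 in the frame of rack_hole1 below 0.005 m) or (horizontal distance between clip1 and rack_hole2 below 0.01 m and z of clip1 in the frame of rack_hole2 below 0.005 m) or (horizontal distance between clip1 and rack_hole3 below 0.01 m and z of clip1 in the frame of rack_hole3 below 0.005 m)) and ((horizontal distance between clip2 and rack_hole0 below 0.01 m and z of clip2 in the frame of rack_hole0 below 0.005 m) or (horizontal distance between clip2 and rack_hole1 below 0.01 m and z of clip2 in the frame of rack_hole1 below 0.005 m) or (horizontal distance between clip2 and rack_hole2 below 0.01 m and z of clip2 in the frame of rack_hole2 below 0.005 m) or (horizontal distance between clip2 and rack_hole3 below 0.01 m and z of clip2 in the frame of rack_hole3 below 0.005 m)) and ((horizontal distance between clip3 and rack_hole0 below 0.01 m and z of clip3 in the frame of rack_hole0 below 0.005 m) or (horizontal distance between clip3 and rack_hole1 below 0.01 m and z of clip3 in the frame of rack_hole1 below 0.005 m) or (horizontal distance between clip3 and rack_hole2 below 0.01 m and z of clip3 in the frame of rack_hole2 below 0.005 m) or (horizontal distance between clip3 and rack_hole3 below 0.01 m and z of clip3 in the frame of rack_hole3 below 0.005 m)) and x of wedge in the frame of mat between -0.07 and 0.07 m and y of wedge in the frame of mat between -0.05 and 0.05 m and height (world z) of wedge below 0.006 m and angle between wedge's own z axis and vertical below 0.08 rad); the robot touches nothing.
It fails at once if the fingers take hold of a clip that is still snapped on its pin ((distance between clip0 and pin0 below 0.006 m and contact force between the fingers and clip0 above 2 N) or (distance between clip1 and pin1 below 0.006 m and contact force between the fingers and clip1 above 2 N) or (distance between clip2 and pin2 below 0.006 m and contact force between the fingers and clip2 above 2 N) or (distance between clip3 and pin3 below 0.006 m and contact force between the fingers and clip3 above 2 N)).
It fails at once if the bottle, screwdriver or mug is disturbed (moved more than 30 mm) (distance of any of detergent, driver, mug from where it was at the start of the episode above 0.03 m).
Of clip0, clip1, clip2, clip3 only 3 to 4 are there at a start; the rules pass over those that are not, and their reading is None.
At some moment in a run one of wedge may be knocked a few centimetres aside while the robot is not near it.
It also fails if it takes over 210 s, if anything falls off the work surface, if the arm or the gripper's body presses on something with over 40 N, if the wrist force passes 120 N, or if a joint passes its speed limit or range.

## Working session

There is one attempt and no reset: what is moved stays moved. The work goes in short steps, Python scripts to look and compute and a tool call to move; the robot and the scene stay as the last step left them, time stands still between calls to the robot, and variables do not carry over. Pictures are saved under pics/ and viewed, at most 14 in all, crops included, and the job is handed in when it is done.

Besides the shell and the picture viewer there is one more tool, called in YAML: its name, and indented under it one key for each argument. carry_out: Moves the arm, as the interface text tells. Its arguments: {"type":"object","properties":{"targets":{"type":"array"},"force":{"type":"number"}},"required":["targets"]}

```bash
mkdir -p pics; cat > h.py <<'E'
import numpy as np, cv2
from bench import bot, snapshot
def snap(name, tag):
    s=snapshot(name); cv2.imwrite(f'pics/{tag}.png', s['image'][:,:,::-1]); np.savez(f'{tag}.npz',**s); return s
def load(tag): return dict(np.load(f'{tag}.npz'))
def ray(s,u,v):
    p=cv2.undistortPoints(np.array([[[u,v]]],float),s['mtx'],s['dist_coeffs'])[0,0]
    return np.array([p[0],-p[1],-1.0])
def at_z(s,u,v,z):
    d=s['attitude']@ray(s,u,v); return s['eye']+d*(z-s['eye'][2])/d[2]
def pt(s,u,v):
    d=s['depth'][int(round(v)),int(round(u))]; return s['eye']+s['attitude']@(ray(s,u,v)*d)
def cloud(s):
    h,w=s['depth'].shape; uv=np.stack(np.meshgrid(np.arange(w),np.arange(h)),-1).reshape(-1,1,2).astype(float)
    p=cv2.undistortPoints(uv,s['mtx'],s['dist_coeffs'])[:,0]; d=s['depth'].reshape(-1,1)
    P=s['eye']+(np.c_[p[:,0],-p[:,1],-np.ones(len(p))]*d)@s['attitude'].T
    P[d[:,0]==0]=np.nan; return P.reshape(h,w,3)
def big(tag,u0,v0,u1,v1,k,out):
    im=cv2.imread(f'pics/{tag}.png')[v0:v1,u0:u1]; cv2.imwrite(f'pics/{out}.png',cv2.resize(im,None,fx=k,fy=k,interpolation=cv2.INTER_CUBIC))
def proj(s,P):
    q=(np.atleast_2d(P)-s['eye'])@s['attitude']; q=q*[1,-1,-1]
    return cv2.projectPoints(q,np.zeros(3),np.zeros(3),s['mtx'],s['dist_coeffs'])[0][:,0]
E
python3 - <<'E'
from h import *
for n in('top','side'):
    s=snap(n,n+'0'); print(n,s['eye'],s['attitude'].round(3).tolist(),s['mtx'].tolist(),s['dist_coeffs'])
a=cv2.imread('pics/top0.png');cv2.imwrite('pics/top0b.png',cv2.resize(a,(800,600),interpolation=cv2.INTER_CUBIC))
st=bot.read_state();print({k:st[k] for k in('t','eef_pos','ee_rot','wrist_force','grip_width')})
E
```

```text
top [ 0.38740363 -0.02891823  1.09400999] [[0.012, 0.994, -0.107], [-1.0, 0.013, 0.008], [0.009, 0.107, 0.994]] [[390.72359099779175, 0.0, 255.58640246398707], [0.0, 390.72359099779175, 190.27750889644872], [0.0, 0.0, 1.0]] [-0.12312559  0.          0.          0.          0.        ]
side [0.32096979 0.75791598 1.0142749 ] [[-0.973, 0.178, -0.146], [-0.23, -0.743, 0.629], [0.003, 0.645, 0.764]] [[477.99496519753893, 0.0, 262.0983847955678], [0.0, 477.99496519753893, 193.2427356802502], [0.0, 0.0, 1.0]] [-0.11277948  0.          0.          0.          0.        ]
{'t': 0.1, 'eef_pos': array([ 0.25138632, -0.62611295,  0.40351643]), 'ee_rot': array([[ 9.28009074e-01,  3.72556937e-01, -6.97988856e-04],
       [ 3.72557586e-01, -9.28007112e-01,  1.90919172e-03],
       [ 6.35439987e-05, -2.03178829e-03, -9.99997934e-01]]), 'wrist_force': array([-0.22810715,  0.19278012, -0.05587289]), 'grip_width': 0.08809397139645571}
```

View pics/top0b.png

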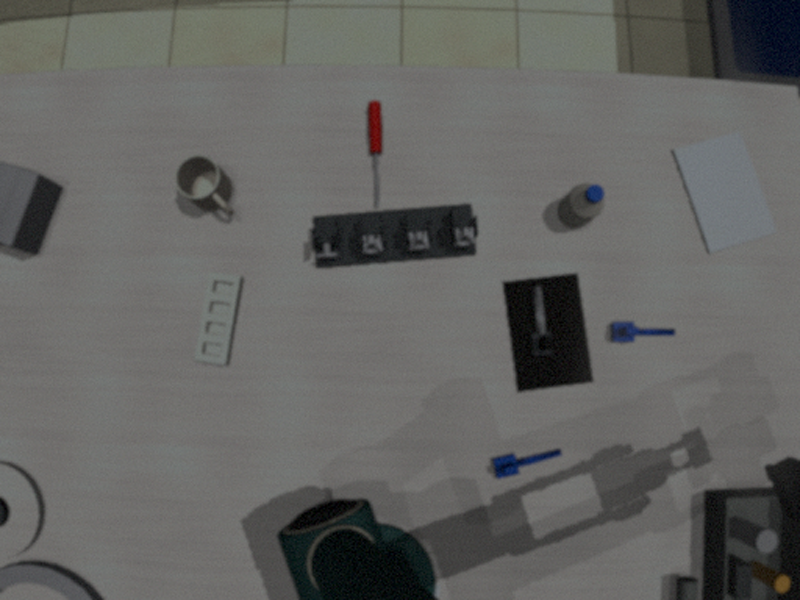

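View pics/side0.png

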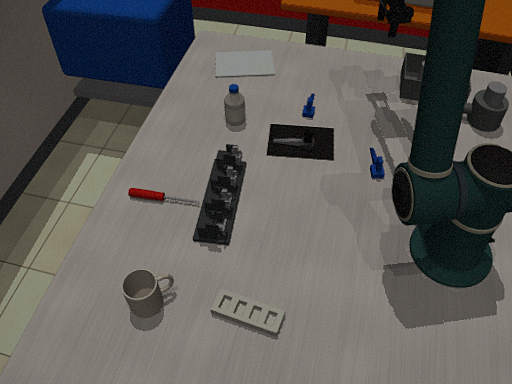

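Top picture (800-wide): bracket about (395,237) with four pins; mat (547,332) with the grey wedge (541,320), blade up the picture (+x); rack (219,320); blue look-alikes at (640,331) and (525,463) – not meant. Mug (200,180), bottle (585,203), screwdriver (375,150). The leftmost pin (326,243) looks different, so I enlarge it and measure.

```bash
python3 - <<'E'
from h import *
big('side0',180,120,350,250,4,'side0c')
s=load('top0'); C=cloud(s); k=.64
def rect(name,mask,z):
    # project masked pixels at height z -> minAreaRect
    P=C[mask]; r=cv2.minAreaRect((P[:,:2]*1000).astype(np.float32)); print(name,mask.sum(),np.round(r[0],1),np.round(r[1],1),round(r[2],1),'z',np.nanmedian(P[:,2]).round(4))
I=s['image'].astype(int); g=I.sum(2)/3
def roi(u0,v0,u1,v1):
    m=np.zeros(g.shape,bool); m[v0:v1,u0:u1]=1; return m&np.isfinite(C[...,0])
R=roi(118,170,162,240); rect('rack',R&(C[...,2]>.012),.022)
R=roi(190,125,312,178); rect('bracket',R&(g<75)&(C[...,2]>.006),0)
R=roi(315,170,385,255); rect('mat',R&(g<50),.002)
R=roi(315,170,385,255); rect('wedge',R&(C[...,2]>.009),.0)
W=R&(C[...,2]>.03); print('grip top',C[W].mean(0),W.sum(), np.nanmax(C[...,2][R]))
print(np.nanmedian(C[200:210,200:300,2]),at_z(s,346,182,.005),at_z(s,347,222,.06))
E
```

```text
rack 939 [462.9 286.5] [ 59.4 159.4] 82.2 z 0.0226
bracket 3234 [616.9 -25. ] [ 95.1 289.8] 5.5 z 0.0151
mat 3118 [ 446.6 -304.9] [195.7 136.7] 7.6 z 0.003
wedge 282 [ 439.4 -298. ] [141.6  88.9] 40.2 z 0.0206
grip top [ 0.42376121 -0.28604222  0.05648939] 72 0.06690197994083791
0.0008005034409100942 [ 0.53142001 -0.29327174  0.005     ] [ 0.41673631 -0.28138657  0.06      ]
```

View pics/side0c.png

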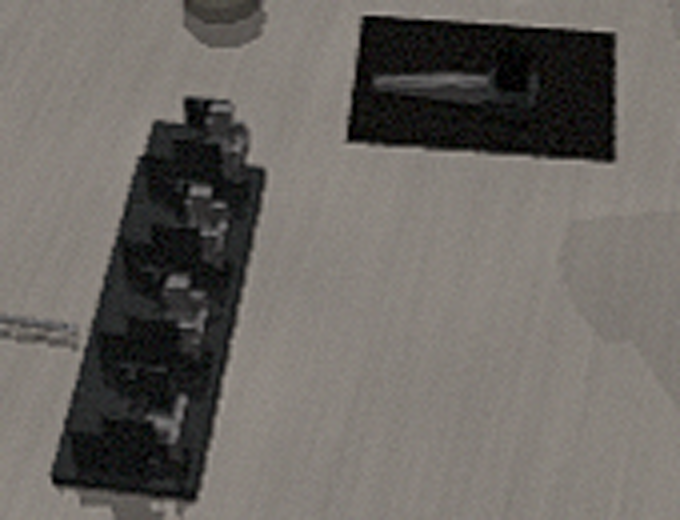

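carry_out:
  targets:
    - [[0.25, 0.6, 0, 0, 0, -0.286, 0.088], [0.25, 0.6, 0, 0, 0, -0.286, 0.088], [0.25, 0.6, 0, 0, 0, -0.286, 0.088], [0.25, 0.6, 0, 0, 0, -0.286, 0.088], [0.25, 0.6, 0, 0, 0, -0.286, 0.088], [0.25, 0.6, 0, 0, 0, -0.286, 0.088], [0.25, 0.6, 0, 0, 0, -0.286, 0.088], [0.25, 0.6, 0, 0, 0, -0.286, 0.088], [0.25, 0.6, 0, 0, 0, -0.286, 0.088], [0.25, 0.6, 0, 0, 0, -0.286, 0.088], [0.25, 0.6, 0, 0, 0, -0.286, 0.088], [0.25, 0.6, 0, 0, 0, -0.286, 0.088], [0.25, 0.6, 0, 0, 0, -0.286, 0.088], [0.25, 0.6, 0, 0, 0, -0.286, 0.088], [0.25, 0.6, 0, 0, 0, -0.286, 0.088], [0.25, 0.6, 0, 0, 0, -0.286, 0.088], [0.25, 0.6, 0, 0, 0, -0.286, 0.088], [0.25, 0.6, 0, 0, 0, -0.286, 0.088], [0.25, 0.6, 0, 0, 0, -0.286, 0.088]]

```text
t: 1.68
eef_pos: [0.5011, -0.0267, 0.4042]
ee_rot: [[0.995, 0.096, -0.001], [0.096, -0.995, -0.001], [-0.001, 0.0, -1.0]]
wrist_force: [0.0, -0.1, 0.6]
grip_width: 0.0879
grip_force: 0.0
```

```bash
python3 - <<'E'
from h import *
s=snap('wrist','w1'); print(s['eye'],s['attitude'].round(3).tolist(),s['mtx'].tolist(),s['dist_coeffs'])
a=cv2.imread('pics/w1.png');cv2.imwrite('pics/w1b.png',cv2.resize(a,(800,600),interpolation=cv2.INTER_CUBIC))
st=bot.read_state();print({k:st[k] for k in('t','eef_pos','ee_rot','wrist_force')})
E
```

```text
[ 0.5725086  -0.01928007  0.38421058] [[0.096, 0.955, 0.28], [-0.995, 0.092, 0.028], [0.001, -0.282, 0.96]] [[286.8754442456084, 0.0, 251.68796302390064], [0.0, 286.8754442456084, 192.2871101027812], [0.0, 0.0, 1.0]] [-0.0199397  0.         0.         0.         0.       ]
{'t': 1.7333, 'eef_pos': array([ 0.50105813, -0.02718732,  0.40434376]), 'ee_rot': array([[ 9.95474206e-01,  9.50275805e-02, -9.29377682e-04],
       [ 9.50271954e-02, -9.95474575e-01, -4.50270389e-04],
       [-9.67959958e-04,  3.59916403e-04, -9.99999467e-01]]), 'wrist_force': array([-0.59457752,  0.2731304 ,  0.14546616])}
```

View pics/w1b.png

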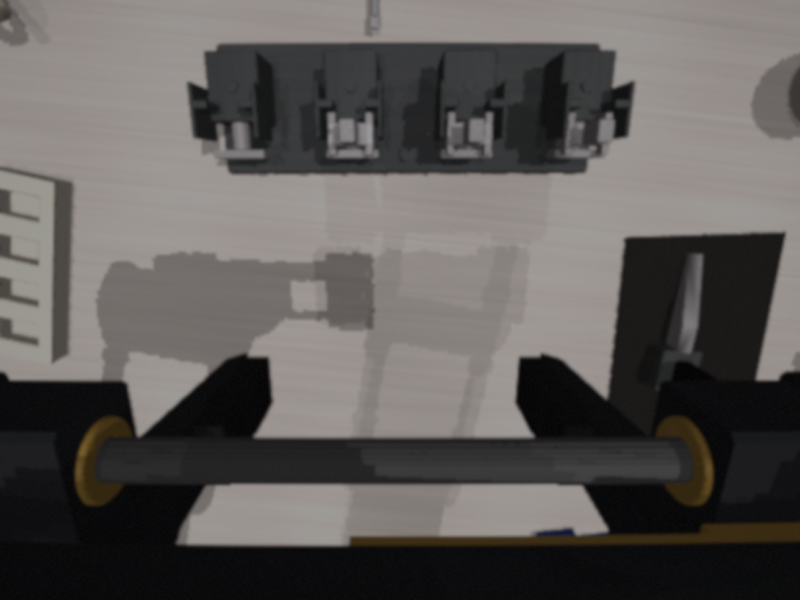

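Close view: pins 0–2 (right to left, 590/468/350 at v≈135) carry clips with bright tabs; the left pin 3 (237,137) is bare, only pin and head. So three clips. Now refining the bracket pose from wrist depth.

```bash
python3 - <<'E'
from h import *
s=load('w1'); C=cloud(s); g=s['image'].mean(2)
roi=np.zeros(g.shape,bool); roi[20:115,115:410]=1
m=roi&(C[...,2]>.006)&np.isfinite(C[...,0]); P=C[m]
r=cv2.minAreaRect((P[P[:,2]<.03][:,:2]*1000).astype(np.float32)); print('base',r, np.median(P[P[:,2]<.03][:,2]))
for yaw in np.radians([5,5.5,6]):
    R=np.array([[np.cos(yaw),-np.sin(yaw)],[np.sin(yaw),np.cos(yaw)]]); o=np.array([.6045,-.0262])
    L=(P[:,:2]-o)@R; z=P[:,2]; print(np.degrees(yaw))
    for i,y in enumerate((-.12,-.04,.04,.12)):
        h=(abs(z-.055)<.004)&(abs(L[:,1]-y)<.03)
        b=h&(L[:,0]>.013)&(L[:,0]<.05); d=h&(L[:,0]<-.01)
        t=(z>.08)&(abs(L[:,1]-y)<.03)
        f=lambda k:(np.percentile(L[k],[3,97],axis=0)*1000).round(1).tolist() if k.sum()>3 else None
        print(i,'block',f(b),np.median(z[b]).round(4),'head',f(d),'tab',f(t),t.sum(),z[t].max().round(4) if t.sum() else '')
s=load('top0'); C=cloud(s)
E
```

```text
base ((618.5396728515625, -25.58087158203125), (94.70899963378906, 288.8843688964844), 5.4866251945495605) 0.01201164554961709
5.0
0 block [[15.2, -138.2], [46.0, -102.4]] 0.055 head [[-21.3, -135.3], [-13.6, -103.7]] tab [[-13.1, -125.1], [-0.0, -115.5]] 229 0.0945
1 block [[14.6, -57.8], [44.9, -23.7]] 0.055 head [[-22.2, -58.0], [-14.7, -23.9]] tab [[-14.3, -45.6], [-1.2, -36.1]] 186 0.0939
2 block [[14.7, 23.3], [44.1, 56.6]] 0.055 head [[-22.9, 21.6], [-15.7, 56.4]] tab [[-15.2, 34.0], [-1.9, 43.9]] 179 0.0935
3 block [[14.2, 101.4], [43.8, 136.5]] 0.055 head [[-23.4, 100.0], [-11.1, 137.1]] tab None 0 
5.5
0 block [[14.8, -138.5], [45.0, -102.7]] 0.055 head [[-22.2, -135.1], [-13.9, -103.6]] tab [[-14.2, -125.0], [-1.1, -115.5]] 229 0.0945
1 block [[14.2, -58.0], [44.5, -24.0]] 0.055 head [[-22.5, -58.3], [-13.6, -23.4]] tab [[-14.7, -45.5], [-1.6, -36.1]] 186 0.0939
2 block [[14.3, 23.0], [44.3, 56.3]] 0.055 head [[-22.5, 21.8], [-16.1, 56.5]] tab [[-14.9, 34.1], [-1.5, 43.9]] 179 0.0935
3 block [[14.5, 101.0], [44.7, 136.2]] 0.055 head [[-22.3, 100.3], [-10.7, 135.1]] tab None 0 
6.000000000000001
0 block [[14.4, -138.9], [43.9, -103.1]] 0.055 head [[-23.2, -134.7], [-11.4, -103.1]] tab [[-15.2, -124.9], [-2.1, -115.4]] 229 0.0945
1 block [[14.8, -58.3], [44.2, -24.3]] 0.055 head [[-22.9, -58.2], [-12.0, -23.2]] tab [[-15.0, -45.3], [-1.9, -36.0]] 186 0.0939
2 block [[14.6, 22.6], [44.6, 56.0]] 0.055 head [[-22.3, 21.9], [-16.0, 56.7]] tab [[-14.6, 34.2], [-1.2, 43.9]] 179 0.0935
3 block [[14.6, 100.7], [45.7, 135.9]] 0.055 head [[-21.4, 100.7], [-12.8, 134.9]] tab None 0
```

carry_out:
  targets:
    - [[-0.13, -0.26, -0.05, 0, 0, -0.166, 0.088], [-0.13, -0.26, -0.05, 0, 0, -0.166, 0.088], [-0.13, -0.26, -0.05, 0, 0, -0.166, 0.088], [-0.13, -0.26, -0.05, 0, 0, -0.166, 0.088], [-0.13, -0.26, -0.05, 0, 0, -0.166, 0.088], [-0.13, -0.26, -0.05, 0, 0, -0.166, 0.088], [-0.13, -0.26, -0.05, 0, 0, -0.166, 0.088], [-0.13, -0.26, -0.05, 0, 0, -0.166, 0.088], [-0.13, -0.26, -0.05, 0, 0, -0.166, 0.088], [-0.13, -0.26, -0.05, 0, 0, -0.166, 0.088], [-0.13, -0.26, -0.05, 0, 0, -0.166, 0.088]]

```text
t: 2.65
eef_pos: [0.3715, -0.286, 0.3549]
ee_rot: [[0.998, -0.071, 0.0], [-0.071, -0.998, 0.0], [0.0, -0.0, -1.0]]
wrist_force: [0.2, -0.2, 0.5]
grip_width: 0.0878
grip_force: 0.0
```

```bash
python3 - <<'E'
from h import *
s=snap('wrist','w2'); C=cloud(s); g=s['image'].mean(2); st=bot.read_state(); print(st['eef_pos'],np.degrees(np.arctan2(st['ee_rot'][1,0],st['ee_rot'][0,0])))
near=(abs(C[...,0]-.46)<.11)&(abs(C[...,1]+.3)<.09)
P=C[near&(C[...,2]>.008)&(C[...,2]<.07)]
print(len(P)); G=P[P[:,2]>.05]; print('grip top',np.percentile(G,[3,50,97],axis=0).round(4),len(G),cv2.minAreaRect((G[:,:2]*1000).astype(np.float32)))
r=cv2.minAreaRect((P[:,:2]*1000).astype(np.float32)); print('all',r)
B=P[(P[:,2]<.021)&(P[:,0]>G[:,0].max()+.01)]; 
for a in np.arange(.43,.56,.01):
    b=B[abs(B[:,0]-a)<.005]
    if len(b): print(a.round(3),np.median(b,axis=0).round(4),np.ptp(b[:,1]).round(4),len(b))
big('w2',60,40,460,340,2,'w2b')
E
```

```text
[ 0.37183186 -0.28568065  0.35501682] -3.9708164710599174
2090
grip top [[ 0.4144 -0.2965  0.0592]
 [ 0.4255 -0.29    0.0618]
 [ 0.4362 -0.2835  0.0632]] 375 ((425.1452941894531, -289.9210510253906), (23.941925048828125, 13.92477035522461), 2.289771795272827)
all ((462.53680419921875, -288.45477294921875), (114.98632049560547, 35.96114730834961), 2.2796835899353027)
0.45 [ 0.4509 -0.2889  0.0201] 0.0118 76
0.46 [ 0.4602 -0.2886  0.0198] 0.0118 99
0.47 [ 0.47   -0.2879  0.0196] 0.0117 107
0.48 [ 0.4798 -0.2877  0.0171] 0.0117 117
0.49 [ 0.4899 -0.2872  0.0147] 0.0121 118
0.5 [ 0.4999 -0.2868  0.0121] 0.0122 117
0.51 [ 0.5097 -0.2862  0.0097] 0.0121 112
0.52 [ 0.5165 -0.2859  0.0084] 0.0114 18
```

View pics/w2b.png

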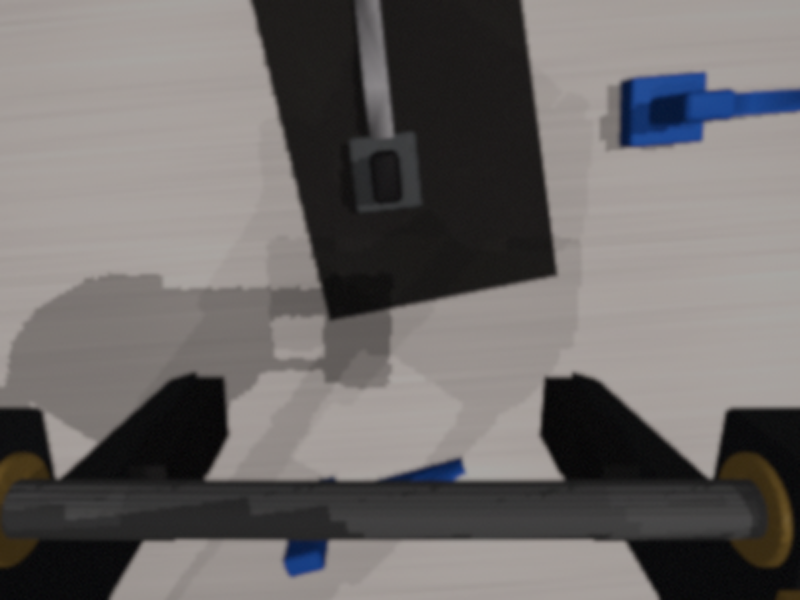

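The grey-heeled wedge with black grip lies at (385,175) on the mat (blue one at (665,110) and another at (375,520) are the decoys). Grip centre (0.425, −0.290), yaw ≈2.4°, top 60 mm above the mat, as it must be. Grasping.

carry_out:
  targets:
    - [[0.053, -0.004, -0.08, 0, 0, 0.111, 0.05], [0.053, -0.004, -0.08, 0, 0, 0.111, 0.05], [0.053, -0.004, -0.08, 0, 0, 0.111, 0.05], [0.053, -0.004, -0.08, 0, 0, 0.111, 0.05], [0.053, -0.004, -0.11, 0, 0, 0.111, 0.05], [0.053, -0.004, -0.14, 0, 0, 0.111, 0.05], [0.053, -0.004, -0.155, 0, 0, 0.111, 0.05], [0.053, -0.004, -0.164, 0, 0, 0.111, 0.05], [0.053, -0.004, -0.164, 0, 0, 0.111, 0.05], [0.053, -0.004, -0.164, 0, 0, 0.111, 0.05]]

```text
t: 3.53
eef_pos: [0.4249, -0.2905, 0.1919]
ee_rot: [[0.999, 0.041, 0.001], [0.041, -0.999, -0.001], [0.001, 0.001, -1.0]]
wrist_force: [0.1, -0.3, -0.8]
grip_width: 0.05
grip_force: 0.0
```

carry_out:
  targets:
    - [[0, 0, 0, 0, 0, 0, 0.0], [0, 0, 0, 0, 0, 0, 0.0], [0, 0, 0, 0, 0, 0, 0.0], [0, 0, 0, 0, 0, 0, 0.0], [0, 0, 0, 0, 0, 0, 0.0], [0, 0, 0, 0, 0, 0, 0.0], [0, 0, 0, 0, 0, 0, 0.0], [0, 0, 0, 0, 0, 0, 0.0], [0, 0, 0, 0, 0, 0, 0.0], [0, 0, 0, 0, 0, 0, 0.0]]
  force: 50

```text
t: 4.37
eef_pos: [0.4246, -0.2906, 0.1911]
ee_rot: [[0.999, 0.041, 0.0], [0.041, -0.999, -0.0], [0.0, 0.0, -1.0]]
wrist_force: [-1.7, 0.0, 4.5]
grip_width: 0.0137
grip_force: 50.0
```

carry_out:
  targets:
    - [[0, 0, 0.03, 0, 0, 0, 0.0], [0, 0, 0.06, 0, 0, 0, 0.0], [0, 0, 0.09, 0, 0, 0.02, 0.0], [0.02, 0.05, 0.1, 0, 0, 0.055, 0.0], [0.04, 0.09, 0.1, 0, 0, 0.055, 0.0], [0.048, 0.13, 0.1, 0, 0, 0.055, 0.0], [0.048, 0.13, 0.1, 0, 0, 0.055, 0.0], [0.048, 0.13, 0.08, 0, 0, 0.055, 0.0], [0.048, 0.13, 0.06, 0, 0, 0.055, 0.0], [0.048, 0.13, 0.055, 0, 0, 0.055, 0.0], [0.048, 0.13, 0.055, 0, 0, 0.055, 0.0], [0.048, 0.13, 0.055, 0, 0, 0.055, 0.0], [0.048, 0.13, 0.055, 0, 0, 0.055, 0.0]]

```text
t: 5.45
eef_pos: [0.4728, -0.1608, 0.2464]
ee_rot: [[0.995, 0.095, 0.001], [0.095, -0.995, -0.0], [0.001, 0.0, -1.0]]
wrist_force: [0.3, 0.1, -2.6]
grip_width: 0.0139
grip_force: 50.0
```

```bash
cat > al.py <<'E'
from h import *
import sys
tag,yi=sys.argv[1],float(sys.argv[2])
s=snap('wrist',tag); C=cloud(s); st=bot.read_state(); 
t=np.radians(5.5); R=np.array([[np.cos(t),-np.sin(t)],[np.sin(t),np.cos(t)]]); o=np.array([.6060,-.0268])
L=np.concatenate([(C[...,:2]-o)@R,C[...,2:]],-1).reshape(-1,3); L=L[np.isfinite(L[:,0])]*1000
print('tcp',st['eef_pos'].round(4),'local',((st['eef_pos'][:2]-o)@R*1000).round(1),'yaw',np.degrees(np.arctan2(st['ee_rot'][1,0],st['ee_rot'][0,0])).round(2),'F',st['wrist_force'].round(1),'w',st['grip_width'].round(4))
print('tilt',st['ee_rot'][:2,2].round(4))
n=L[abs(L[:,1]-yi)<28]
T=n[(n[:,2]>83)&(n[:,0]>-30)&(n[:,0]<15)]; print('tab',np.percentile(T,[3,50,97],axis=0).round(1).tolist() if len(T)>5 else None)
H=n[(abs(n[:,2]-55)<5)&(n[:,0]>-26)&(n[:,0]<-16)]; print('head',np.percentile(H,[3,50,97],axis=0).round(1).tolist() if len(H)>5 else None)
for a in range(-100,-20,8):
    b=n[(abs(n[:,0]-a)<4)&(n[:,2]>50)&(n[:,2]<80)]
    if len(b)>5: print('x',a,'y',np.percentile(b[:,1],[3,97]).round(1),'z',np.median(b[:,2]).round(1))
E
python3 al.py w3 -120; python3 -c "
from h import *
big('w3',56,42,456,342,2,'w3b')"
```

```text
Traceback (most recent call last):
  File "al.py", line 7, in <module>
    print('tcp',st['eef_pos'].round(4),'local',((st['eef_pos'][:2]-o)@R*1000).round(1),'yaw',np.degrees(np.arctan2(st['ee_rot'][1,0],st['ee_rot'][0,0])).round(2),'F',st['wrist_force'].round(1),'w',st['grip_width'].round(4))
                                                                                                                                                                                                     ^^^^^^^^^^^^^^^^^^^^^^
AttributeError: 'float' object has no attribute 'round'
```

View pics/w3b.png

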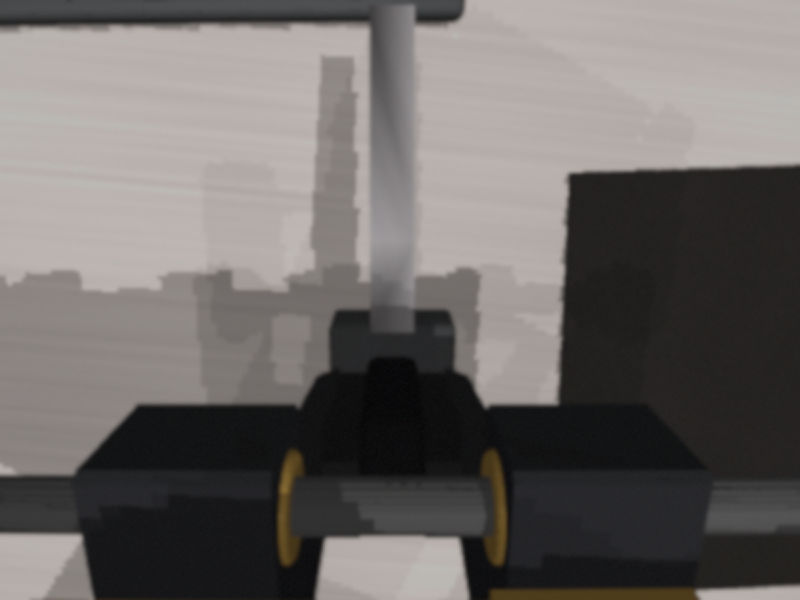

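```bash
sed -i "s/,'w',st\['grip_width'\].round(4)//" al.py; python3 al.py w3 -120
```

```text
tcp [ 0.473  -0.1609  0.2468] local [-145.2 -120.8] yaw 5.45 F [ 0.4 -0.5 -1.7]
tilt [ 0.0018 -0.0007]
tab None
head [[-24.1, -137.2, 50.4], [-22.2, -120.2, 54.6], [-18.5, -103.6, 58.2]]
x -100 y [-125.9 -114.7] z 75.5
x -92 y [-125.9 -114.8] z 73.6
x -84 y [-125.9 -114.8] z 71.6
x -76 y [-125.9 -114.8] z 69.5
x -68 y [-125.9 -114.8] z 67.4
x -60 y [-125.9 -114.8] z 65.4
x -52 y [-125.9 -114.8] z 63.3
x -44 y [-125.9 -114.9] z 61.2
x -28 y [-134.6 -104.5] z 53.2
```

Blade (392, 5–330 in the crop) is centred on pin 0's axis to within 0.5 mm; the underside is 2–3 mm above the head. Lowering 2 mm and pushing in.

carry_out:
  targets:
    - [[0, 0, -0.002, 0, 0, 0, 0.0], [0.01, 0.001, -0.002, 0, 0, 0, 0.0], [0.02, 0.002, -0.002, 0, 0, 0, 0.0], [0.03, 0.003, -0.002, 0, 0, 0, 0.0], [0.037, 0.0036, -0.002, 0, 0, 0, 0.0], [0.044, 0.0043, -0.0025, 0, 0, 0, 0.0], [0.051, 0.005, -0.0025, 0, 0, 0, 0.0], [0.058, 0.0056, -0.0025, 0, 0, 0, 0.0], [0.065, 0.0063, -0.0025, 0, 0, 0, 0.0], [0.072, 0.0069, -0.0025, 0, 0, 0, 0.0], [0.079, 0.0076, -0.0025, 0, 0, 0, 0.0], [0.086, 0.0083, -0.0025, 0, 0, 0, 0.0], [0.093, 0.009, -0.0025, 0, 0, 0, 0.0], [0.093, 0.009, -0.0025, 0, 0, 0, 0.0], [0.093, 0.009, -0.0025, 0, 0, 0, 0.0], [0.093, 0.009, -0.0025, 0, 0, 0, 0.0]]

```text
t: 6.88
eef_pos: [0.5661, -0.1513, 0.2433]
ee_rot: [[0.995, 0.096, 0.001], [0.096, -0.995, -0.0], [0.001, 0.0, -1.0]]
wrist_force: [1.0, 0.4, -0.1]
grip_width: 0.0138
grip_force: 50.0
```

```bash
python3 al.py w4 -120; python3 -c "
from h import *
big('w4',56,0,456,300,2,'w4b')"
```

```text
tcp [ 0.5659 -0.1513  0.2433] local [ -51.8 -120.1] yaw 5.5 F [ 1.6  0.8 -1.3]
tilt [ 0.0009 -0.0001]
tab [[-29.6, -146.6, 103.9], [-27.5, -121.1, 165.6], [-12.5, -93.4, 182.3]]
head [[-23.7, -112.1, 52.1], [-21.0, -104.2, 54.9], [-18.5, -102.9, 56.1]]
x -44 y [-136.3 -102.9] z 72.8
x -36 y [-136.2 -102.6] z 72.9
x -28 y [-135.6 -103.4] z 71.6
```

View pics/w4b.png

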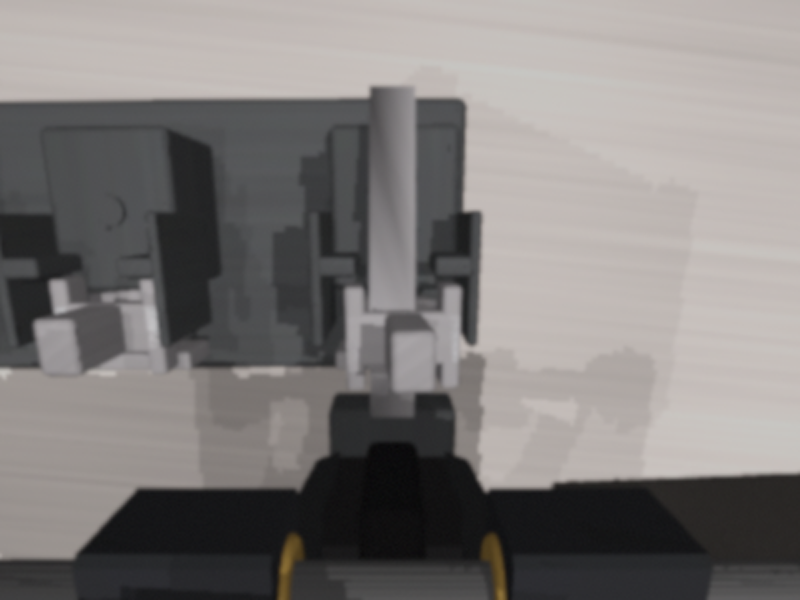

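The clip on pin 0 (tab 412,360) is spread and rides on the thick blade, skirts above the head. Drawing straight back and going across to pin 1.

carry_out:
  targets:
    - [[-0.012, -0.0012, 0, 0, 0, 0, 0.0], [-0.024, -0.0023, 0, 0, 0, 0, 0.0], [-0.036, -0.0035, 0, 0, 0, 0, 0.0], [-0.048, -0.0046, 0, 0, 0, 0, 0.0], [-0.06, -0.0058, 0, 0, 0, 0, 0.0], [-0.072, -0.0069, 0, 0, 0, 0, 0.0], [-0.084, -0.0081, 0, 0, 0, 0, 0.0], [-0.093, -0.009, 0.001, 0, 0, 0, 0.0], [-0.095, 0.02, 0.002, 0, 0, 0, 0.0], [-0.098, 0.05, 0.002, 0, 0, 0, 0.0], [-0.1007, 0.0705, 0.002, 0, 0, 0, 0.0], [-0.1007, 0.0705, 0.002, 0, 0, 0, 0.0], [-0.1007, 0.0705, 0.002, 0, 0, 0, 0.0], [-0.1007, 0.0705, 0.002, 0, 0, 0, 0.0]]

```text
t: 8.1
eef_pos: [0.4648, -0.0812, 0.2455]
ee_rot: [[0.995, 0.096, 0.001], [0.096, -0.995, -0.001], [0.001, 0.001, -1.0]]
wrist_force: [1.4, 0.2, -2.1]
grip_width: 0.0137
grip_force: 50.0
```

```bash
python3 al.py w5 -40
```

```text
tcp [ 0.465  -0.0815  0.2455] local [-145.6  -41. ] yaw 5.48 F [-0.4  1.1 -1.2]
tilt [ 0.0009 -0.0005]
tab None
head [[-24.2, -57.2, 50.7], [-22.5, -40.9, 54.7], [-19.1, -23.5, 58.3]]
x -100 y [-45.7 -34.6] z 75.1
x -92 y [-45.7 -34.6] z 73.5
x -84 y [-45.7 -34.6] z 71.4
x -76 y [-45.6 -34.6] z 69.6
x -68 y [-45.6 -34.6] z 67.7
x -60 y [-45.7 -34.1] z 65.7
x -52 y [-46.1 -34.1] z 63.9
x -44 y [-46.1 -34.2] z 62.1
x -28 y [-56.7 -23.9] z 53.0
```

carry_out:
  targets:
    - [[0, 0, -0.002, 0, 0, 0, 0.0], [0.01, 0.001, -0.002, 0, 0, 0, 0.0], [0.02, 0.002, -0.002, 0, 0, 0, 0.0], [0.03, 0.003, -0.002, 0, 0, 0, 0.0], [0.037, 0.0036, -0.002, 0, 0, 0, 0.0], [0.044, 0.0043, -0.002, 0, 0, 0, 0.0], [0.051, 0.005, -0.002, 0, 0, 0, 0.0], [0.058, 0.0056, -0.002, 0, 0, 0, 0.0], [0.065, 0.0063, -0.002, 0, 0, 0, 0.0], [0.072, 0.0069, -0.002, 0, 0, 0, 0.0], [0.079, 0.0076, -0.002, 0, 0, 0, 0.0], [0.086, 0.0083, -0.002, 0, 0, 0, 0.0], [0.093, 0.009, -0.002, 0, 0, 0, 0.0], [0.094, 0.009, -0.002, 0, 0, 0, 0.0], [0.094, 0.009, -0.002, 0, 0, 0, 0.0], [0.094, 0.009, -0.002, 0, 0, 0, 0.0]]

```text
t: 9.48
eef_pos: [0.5592, -0.0718, 0.2431]
ee_rot: [[0.995, 0.096, 0.0], [0.096, -0.995, -0.0], [0.0, 0.0, -1.0]]
wrist_force: [1.1, -0.0, -0.8]
grip_width: 0.0132
grip_force: 50.0
```

```bash
python3 al.py w6 -40; python3 -c "
from h import *
big('w6',56,0,496,300,1.8,'w6b')"
```

```text
tcp [ 0.559  -0.0718  0.2432] local [-51.1 -40.3] yaw 5.5 F [ 0.3 -0.4 -1.3]
tilt [0.0003 0.    ]
tab [[-29.2, -66.6, 104.1], [-26.9, -40.8, 165.4], [-12.3, -13.4, 182.1]]
head [[-23.7, -52.1, 51.9], [-22.2, -24.3, 54.9], [-18.7, -22.4, 56.3]]
x -44 y [-56.4 -22.5] z 72.9
x -36 y [-56.4 -23.1] z 72.8
x -28 y [-56.1 -23.4] z 71.9
```

View pics/w6b.png

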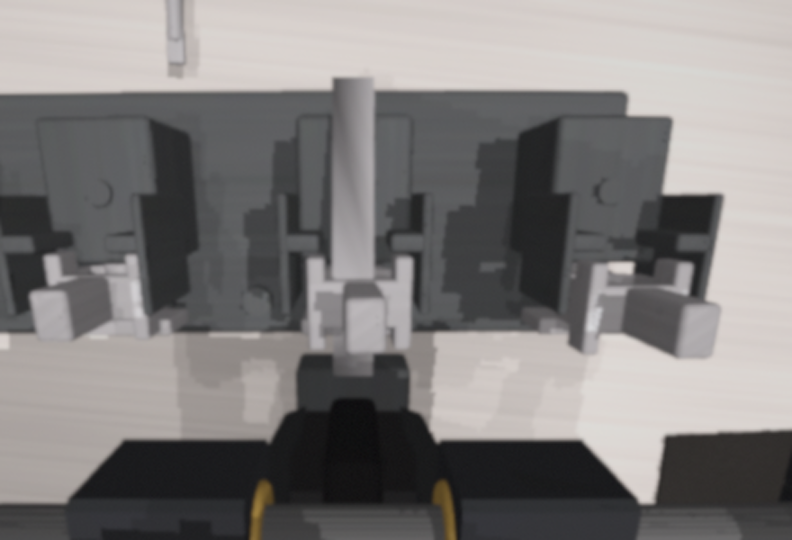

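Clip 1 (tab 365,320) is up on the blade; clip 0 (tab ~690,330) stays loosely astride its pin, raised and leaning a little. Now pin 2.

carry_out:
  targets:
    - [[-0.012, -0.0012, 0, 0, 0, 0, 0.0], [-0.024, -0.0023, 0, 0, 0, 0, 0.0], [-0.036, -0.0035, 0, 0, 0, 0, 0.0], [-0.048, -0.0046, 0, 0, 0, 0, 0.0], [-0.06, -0.0058, 0, 0, 0, 0, 0.0], [-0.072, -0.0069, 0, 0, 0, 0, 0.0], [-0.084, -0.0081, 0, 0, 0, 0, 0.0], [-0.094, -0.009, 0.001, 0, 0, 0, 0.0], [-0.096, 0.02, 0.002, 0, 0, 0, 0.0], [-0.099, 0.05, 0.002, 0, 0, 0, 0.0], [-0.1017, 0.0705, 0.002, 0, 0, 0, 0.0], [-0.1017, 0.0705, 0.002, 0, 0, 0, 0.0], [-0.1017, 0.0705, 0.002, 0, 0, 0, 0.0], [-0.1017, 0.0705, 0.002, 0, 0, 0, 0.0]]

```text
t: 10.7
eef_pos: [0.457, -0.0017, 0.2454]
ee_rot: [[0.995, 0.096, 0.001], [0.096, -0.995, -0.0], [0.001, 0.0, -1.0]]
wrist_force: [-0.8, -0.7, -1.9]
grip_width: 0.0136
grip_force: 50.0
```

```bash
python3 al.py w7 40
```

```text
tcp [ 0.4571 -0.0019  0.2454] local [-145.8   39. ] yaw 5.48 F [ 0.4  0.4 -2.2]
tilt [ 0.0006 -0.0004]
tab None
head [[-24.4, 22.7, 50.8], [-22.7, 39.6, 54.7], [-19.0, 56.5, 57.9]]
x -100 y [34.3 45.4] z 75.5
x -92 y [34.3 45.4] z 73.8
x -84 y [34.4 45.3] z 71.9
x -76 y [34.3 45.4] z 70.1
x -68 y [33.9 45.8] z 68.3
x -60 y [33.9 45.8] z 66.4
x -52 y [33.9 45.8] z 64.6
x -44 y [33.9 45.8] z 62.9
x -28 y [23.4 56.4] z 52.8
```

The blade has pitched ~1.8° tip-up in the grip; I level it with a small turn (tip down) before pushing.

carry_out:
  targets:
    - [[0.0056, 0.0005, 0, -0.003, 0.03, 0, 0.0], [0.0056, 0.0005, -0.001, -0.003, 0.03, 0, 0.0], [0.0056, 0.0005, -0.001, -0.003, 0.03, 0, 0.0], [0.0056, 0.0005, -0.001, -0.003, 0.03, 0, 0.0], [0.0056, 0.0005, -0.001, -0.003, 0.03, 0, 0.0]]

```text
t: 11.17
eef_pos: [0.4625, -0.0013, 0.244]
ee_rot: [[0.995, 0.095, -0.03], [0.095, -0.995, -0.003], [-0.03, 0.0, -1.0]]
wrist_force: [-0.3, 0.4, -2.7]
grip_width: 0.0138
grip_force: 50.0
```

```bash
python3 al.py w8 40
```

```text
tcp [ 0.4625 -0.0012  0.2441] local [-140.4   39.2] yaw 5.46 F [-0.2 -0.3 -2.6]
tilt [-0.03   -0.0029]
tab None
head [[-24.4, 22.7, 50.4], [-23.3, 39.4, 54.6], [-21.2, 56.3, 58.2]]
x -100 y [34.2 45.2] z 72.8
x -92 y [34.2 45.2] z 70.8
x -84 y [34.2 45.2] z 68.8
x -76 y [34.2 45.2] z 66.6
x -68 y [33.7 45.7] z 64.5
x -60 y [33.7 45.6] z 62.5
x -52 y [33.7 45.6] z 60.4
x -44 y [33.7 45.6] z 58.4
x -28 y [23.5 56.6] z 52.8
```

carry_out:
  targets:
    - [[0, 0, 0.001, 0, 0, 0, 0.0], [0.01, 0.001, 0.001, 0, 0, 0, 0.0], [0.02, 0.002, 0.001, 0, 0, 0, 0.0], [0.03, 0.003, 0.001, 0, 0, 0, 0.0], [0.037, 0.0036, 0.0005, 0, 0, 0, 0.0], [0.044, 0.0043, 0.0005, 0, 0, 0, 0.0], [0.051, 0.005, 0.0005, 0, 0, 0, 0.0], [0.058, 0.0056, 0.0005, 0, 0, 0, 0.0], [0.065, 0.0063, 0.0005, 0, 0, 0, 0.0], [0.072, 0.0069, 0.0005, 0, 0, 0, 0.0], [0.079, 0.0076, 0.0005, 0, 0, 0, 0.0], [0.086, 0.0083, 0.0005, 0, 0, 0, 0.0], [0.093, 0.009, 0.0005, 0, 0, 0, 0.0], [0.095, 0.009, 0.0005, 0, 0, 0, 0.0], [0.095, 0.009, 0.0005, 0, 0, 0, 0.0], [0.095, 0.009, 0.0005, 0, 0, 0, 0.0]]

```text
t: 12.55
eef_pos: [0.5581, 0.0082, 0.2446]
ee_rot: [[0.995, 0.096, -0.03], [0.096, -0.995, -0.003], [-0.03, 0.0, -1.0]]
wrist_force: [-0.0, 0.8, -1.8]
grip_width: 0.0138
grip_force: 50.0
```

```bash
python3 al.py w9 40; python3 -c "
from h import *
big('w9',56,0,496,300,1.8,'w9b')"
```

```text
tcp [0.5578 0.0082 0.2445] local [-44.6  39.4] yaw 5.49 F [ 0.3 -0.1 -1.6]
tilt [-0.0303 -0.003 ]
tab [[-29.2, 13.4, 105.1], [-23.0, 39.6, 166.2], [-12.6, 66.6, 182.7]]
head [[-23.9, 29.2, 53.4], [-22.8, 56.7, 54.9], [-18.9, 57.4, 56.4]]
x -44 y [23.5 56.8] z 74.2
x -36 y [23.  56.7] z 74.1
x -28 y [23.5 56.5] z 73.1
```

View pics/w9b.png

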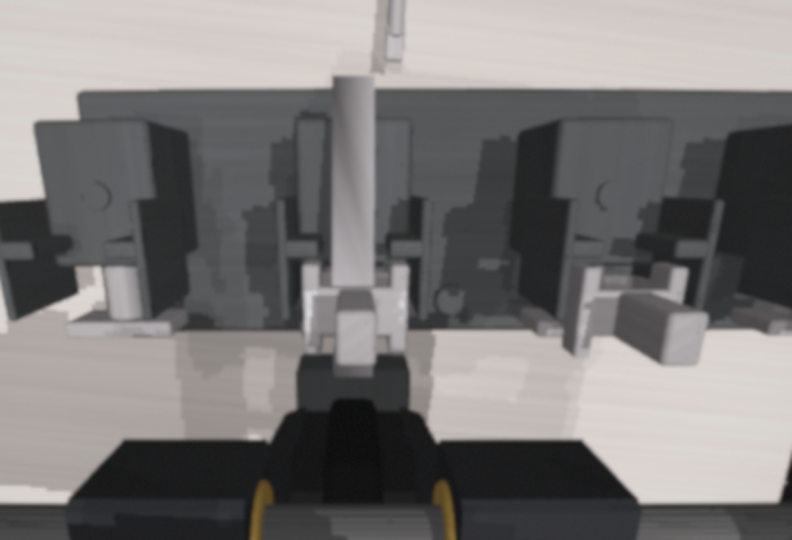

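All three clips ride up in turn; the left pin (125,290) is bare. Drawing back and carrying the wedge to the mat.

carry_out:
  targets:
    - [[-0.012, -0.0012, 0, 0, 0, 0, 0.0], [-0.024, -0.0023, 0, 0, 0, 0, 0.0], [-0.036, -0.0035, 0, 0, 0, 0, 0.0], [-0.048, -0.0046, 0, 0, 0, 0, 0.0], [-0.06, -0.0058, 0, 0, 0, 0, 0.0], [-0.072, -0.0069, 0, 0, 0, 0, 0.0], [-0.084, -0.0081, 0, 0, 0, 0, 0.0], [-0.096, -0.0092, 0, 0, 0, 0, 0.0], [-0.108, -0.02, 0.01, 0, 0, 0, 0.0], [-0.112, -0.055, 0.02, 0, 0, 0, 0.0], [-0.115, -0.09, 0.02, 0, 0, 0, 0.0], [-0.118, -0.125, 0.02, 0, 0, 0, 0.0], [-0.121, -0.16, 0.02, 0, 0, 0, 0.0], [-0.124, -0.195, 0.02, 0, 0, 0, 0.0], [-0.127, -0.23, 0.02, 0, 0, 0, 0.0], [-0.13, -0.265, 0.02, 0, 0, 0, 0.0], [-0.133, -0.295, 0.01, 0, 0, 0, 0.0], [-0.133, -0.306, -0.01, 0, 0, 0, 0.0], [-0.133, -0.306, -0.02, 0, 0, 0, 0.0], [-0.133, -0.306, -0.03, 0, 0, 0, 0.0]]

```text
t: 14.27
eef_pos: [0.4237, -0.298, 0.2137]
ee_rot: [[0.995, 0.094, -0.031], [0.094, -0.996, -0.002], [-0.031, -0.001, -1.0]]
wrist_force: [0.4, 0.5, -1.7]
grip_width: 0.0135
grip_force: 50.0
```

carry_out:
  targets:
    - [[0, 0, -0.012, 0, 0, 0, 0.0], [0, 0, -0.02, 0, 0, 0, 0.0], [0, 0, -0.0225, 0, 0, 0, 0.0], [0, 0, -0.0225, 0, 0, 0, 0.0], [0, 0, -0.0225, 0, 0, 0, 0.0]]

```text
t: 14.68
eef_pos: [0.4251, -0.2974, 0.1924]
ee_rot: [[0.995, 0.097, -0.03], [0.097, -0.995, -0.003], [-0.03, 0.0, -1.0]]
wrist_force: [0.0, -0.4, -1.7]
grip_width: 0.0133
grip_force: 50.0
```

carry_out:
  targets:
    - [[0, 0, -0.001, 0, 0, 0, 0.0], [0, 0, -0.001, 0, 0, 0, 0.05], [0, 0, -0.001, 0, 0, 0, 0.05], [0, 0, -0.001, 0, 0, 0, 0.05], [0, 0, -0.001, 0, 0, 0, 0.05], [0, 0, -0.001, 0, 0, 0, 0.05], [0, 0, 0.03, 0, 0, 0, 0.05], [0, 0, 0.07, 0, 0, 0, 0.05], [0, 0, 0.11, 0.003, -0.03, 0, 0.05], [0, 0, 0.15, 0.003, -0.03, 0, 0.05], [0.03, 0.08, 0.2, 0.003, -0.03, 0, 0.05], [0.075, 0.27, 0.21, 0.003, -0.03, 0, 0.05], [0.075, 0.27, 0.21, 0.003, -0.03, 0, 0.05], [0.075, 0.27, 0.21, 0.003, -0.03, 0, 0.05], [0.075, 0.27, 0.21, 0.003, -0.03, 0, 0.05], [0.075, 0.27, 0.21, 0.003, -0.03, 0, 0.05], [0.075, 0.27, 0.21, 0.003, -0.03, 0, 0.05], [0.075, 0.27, 0.21, 0.003, -0.03, 0, 0.05], [0.075, 0.27, 0.21, 0.003, -0.03, 0, 0.05], [0.075, 0.27, 0.21, 0.003, -0.03, 0, 0.05]]

```text
t: 16.35
eef_pos: [0.4995, -0.028, 0.402]
ee_rot: [[0.995, 0.097, -0.001], [0.097, -0.995, -0.001], [-0.001, 0.001, -1.0]]
wrist_force: [1.2, -0.2, -0.0]
grip_width: 0.0498
grip_force: 0.0
```

```bash
cat > clips.py <<'E'
from h import *
import sys
tag=sys.argv[1]
s=snap('wrist',tag); C=cloud(s).reshape(-1,3); C=C[np.isfinite(C[:,0])]; st=bot.read_state()
t=np.radians(5.5); R=np.array([[np.cos(t),-np.sin(t)],[np.sin(t),np.cos(t)]]); o=np.array([.6060,-.0268])
L=(C[:,:2]-o)@R*1000; z=C[:,2]*1000
print('tcp',st['eef_pos'].round(4),'yaw',np.degrees(np.arctan2(st['ee_rot'][1,0],st['ee_rot'][0,0])).round(2))
for i,y in enumerate((-120,-40,40)):
    k=(abs(L[:,1]-y)<32)&(L[:,0]>-45)&(L[:,0]<20)&(z>83)&(z<125)
    if k.sum()<5: print(i,'none'); continue
    top=k&(z>z[k].max()-7)
    print(i,k.sum(),'zmax',np.percentile(z[k],98).round(1),'topface local',np.percentile(L[top],[3,50,97],axis=0).round(1).tolist(),'world mean',C[top].mean(0).round(4))
    for lo in (84,90,96,102):
        q=k&(z>=lo)&(z<lo+6)
        if q.sum()>4: print('   z',lo,np.percentile(L[q],[3,97],axis=0).round(1).tolist())
E
python3 clips.py w10; python3 - <<'E'
from h import *
s=load('w10'); big('w10',100,10,440,130,2.3,'w10b')
t=snap('top','top1'); C=cloud(t); R=np.zeros(C.shape[:2],bool); R[170:255,315:385]=1
W=R&(C[...,2]>.045); print('wedge grip top',C[W].mean(0).round(4),W.sum())
q=R&(C[...,2]>.008); print(cv2.minAreaRect((C[q][:,:2]*1000).astype(np.float32)))
E
```

```text
tcp [ 0.4994 -0.0287  0.4018] yaw 5.46
0 329 zmax 104.7 topface local [[-17.5, -127.9], [-11.2, -121.8], [-4.6, -117.9]] world mean [ 0.6067 -0.1494  0.1029]
   z 84 [[-16.7, -118.1], [-4.7, -116.9]]
   z 90 [[-17.5, -119.2], [-4.5, -117.3]]
   z 96 [[-18.1, -125.6], [-5.0, -117.6]]
   z 102 [[-17.5, -127.9], [-4.6, -118.3]]
1 245 zmax 104.7 topface local [[-17.1, -45.4], [-10.2, -40.5], [-3.3, -35.9]] world mean [ 0.5997 -0.0681  0.1033]
   z 84 [[-17.1, -36.1], [-4.7, -35.6]]
   z 90 [[-17.4, -43.5], [-5.7, -35.8]]
   z 96 [[-16.9, -44.5], [-3.1, -35.8]]
   z 102 [[-17.1, -45.4], [-4.1, -36.3]]
2 209 zmax 105.4 topface local [[-18.0, 34.6], [-11.6, 39.1], [-5.2, 43.9]] world mean [0.5907 0.011  0.1036]
   z 84 [[-17.8, 34.3], [-8.0, 35.0]]
   z 90 [[-18.4, 34.3], [-5.2, 42.1]]
   z 96 [[-17.5, 34.2], [-8.5, 42.6]]
   z 102 [[-18.0, 34.7], [-5.2, 43.8]]
wedge grip top [ 0.4204 -0.2948  0.0607] 52
((429.36968994140625, -285.0453186035156), (150.4084930419922, 135.84475708007812), 42.92299270629883)
```

View pics/w10b.png

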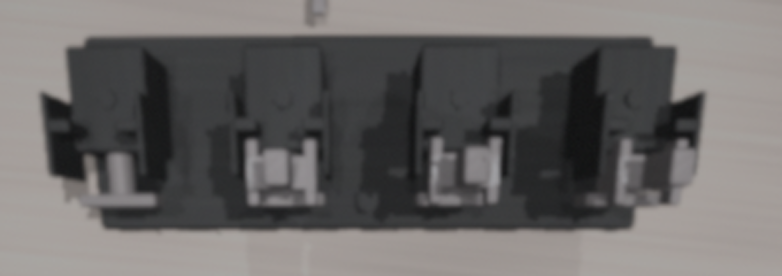

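All three tabs top out at ~105 mm, i.e. clips ~12 mm up and loose, tabs at (275,168), (480,167), (683,165); the wedge is on the mat at (0.420, −0.295). Now pick clip 2 by its tab.

carry_out:
  targets:
    - [[0.045, 0.02, -0.04, 0, 0, 0, 0.036], [0.0913, 0.0398, -0.06, 0, 0, 0, 0.036], [0.0913, 0.0398, -0.09, 0, 0, 0, 0.036], [0.0913, 0.0398, -0.11, 0, 0, 0, 0.036], [0.0913, 0.0398, -0.12, 0, 0, 0, 0.036], [0.0913, 0.0398, -0.13, 0, 0, 0, 0.036], [0.0913, 0.0398, -0.14, 0, 0, 0, 0.036], [0.0913, 0.0398, -0.148, 0, 0, 0, 0.036], [0.0913, 0.0398, -0.153, 0, 0, 0, 0.036], [0.0913, 0.0398, -0.153, 0, 0, 0, 0.036], [0.0913, 0.0398, -0.153, 0, 0, 0, 0.036]]

```text
t: 17.37
eef_pos: [0.591, 0.0117, 0.2501]
ee_rot: [[0.995, 0.095, 0.001], [0.095, -0.995, -0.0], [0.001, 0.0, -1.0]]
wrist_force: [-0.4, 0.4, 0.2]
grip_width: 0.0356
grip_force: 0.0
```

carry_out:
  targets:
    - [[0, 0, 0, 0, 0, 0, 0.02], [0, 0, 0, 0, 0, 0, 0.012], [0, 0, 0, 0, 0, 0, 0.0], [0, 0, 0, 0, 0, 0, 0.0], [0, 0, 0, 0, 0, 0, 0.0], [0, 0, 0, 0, 0, 0, 0.0], [0, 0, 0, 0, 0, 0, 0.0]]
  force: 20

```text
t: 17.95
eef_pos: [0.5913, 0.0117, 0.2497]
ee_rot: [[0.995, 0.096, 0.001], [0.096, -0.995, -0.0], [0.001, 0.001, -1.0]]
wrist_force: [0.1, -1.9, 2.8]
grip_width: 0.0099
grip_force: 20.0
```

carry_out:
  targets:
    - [[0, 0, 0.01, 0, 0, 0, 0.0], [0, 0, 0.03, 0, 0, 0, 0.0], [0, 0, 0.06, 0, 0, 0, 0.0], [0, 0, 0.1, 0, 0, 0, 0.0], [-0.02, 0.03, 0.1, 0, 0, -0.1, 0.0], [-0.05, 0.07, 0.1, 0, 0, -0.232, 0.0], [-0.21, 0.275, 0.1, 0, 0, -0.232, 0.0], [-0.21, 0.275, 0.1, 0, 0, -0.232, 0.0], [-0.21, 0.275, 0.1, 0, 0, -0.232, 0.0], [-0.21, 0.275, 0.1, 0, 0, -0.232, 0.0], [-0.21, 0.275, 0.1, 0, 0, -0.232, 0.0], [-0.21, 0.275, 0.1, 0, 0, -0.232, 0.0], [-0.21, 0.275, 0.1, 0, 0, -0.232, 0.0], [-0.21, 0.275, 0.1, 0, 0, -0.232, 0.0], [-0.21, 0.275, 0.1, 0, 0, -0.232, 0.0], [-0.21, 0.275, 0.1, 0, 0, -0.232, 0.0]]

```text
t: 19.28
eef_pos: [0.3812, 0.2866, 0.3494]
ee_rot: [[0.991, -0.135, 0.0], [-0.135, -0.991, -0.0], [0.0, 0.0, -1.0]]
wrist_force: [1.0, 0.1, -1.2]
grip_width: 0.0097
grip_force: 20.0
```

```bash
python3 - <<'E'
from h import *
s=snap('wrist','w11'); C=cloud(s); st=bot.read_state(); print(st['eef_pos'].round(4),np.degrees(np.arctan2(st['ee_rot'][1,0],st['ee_rot'][0,0])),st['grip_width'])
a=cv2.imread('pics/w11.png');cv2.imwrite('pics/w11b.png',cv2.resize(a,(800,600),interpolation=cv2.INTER_CUBIC))
P=C.reshape(-1,3); P=P[np.isfinite(P[:,0])]
k=(abs(P[:,0]-.463)<.12)&(abs(P[:,1]-.2865)<.06)&(abs(P[:,2]-.022)<.005)
T=P[k]; r=cv2.minAreaRect((T[:,:2]*1000).astype(np.float32)); print('rack top',r,k.sum(),np.median(T[:,2]))
E
```

```text
[0.3815 0.2863 0.3494] -7.8428681542426215 0.00991189568716727
rack top ((462.54791259765625, 286.6166076660156), (58.41590118408203, 160.984130859375), 82.65632629394531) 6832 0.022030409044578203
```

View pics/w11b.png

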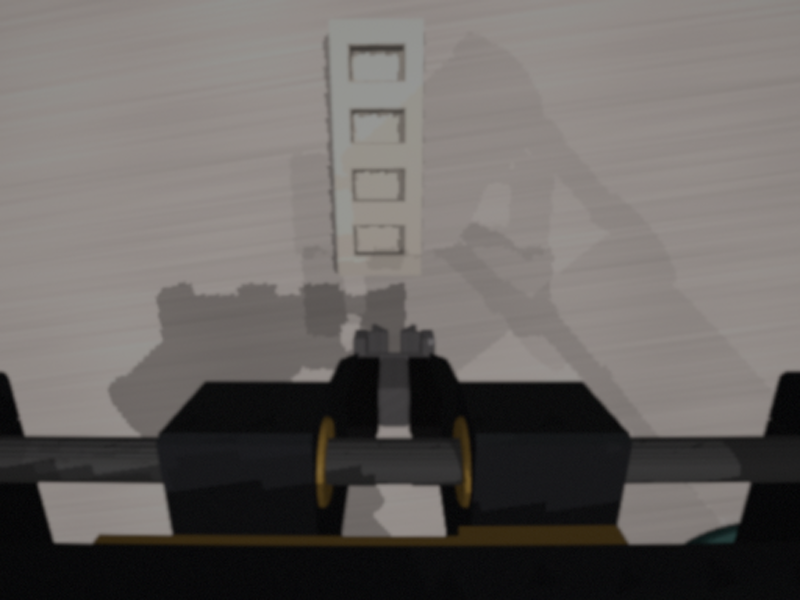

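Rack at (377,145) with four empty pockets (v≈62,126,185,238), clip held by its tab at (395,390). Rack centre (0.4625, 0.2866), yaw ≈ −7.5°. Quick check of the clip's position in the hand from the same depth image.

```bash
cat > held.py <<'E'
from h import *
import sys
s=load(sys.argv[1]); C=cloud(s).reshape(-1,3); st=bot.read_state(); Q=(C-st['eef_pos'])@st['ee_rot']*1000  # tool frame
Q=Q[np.isfinite(Q[:,0])]
for lo in range(160,212,4):
    b=Q[(Q[:,2]>=lo)&(Q[:,2]<lo+4)&(abs(Q[:,1])<26)&(abs(Q[:,0])<30)]
    if len(b)>4: print(lo,len(b),'x',np.percentile(b[:,0],[3,50,97]).round(1),'y',np.percentile(b[:,1],[2,50,98]).round(1))
f=Q[(Q[:,2]>168)&(Q[:,2]<215)&(abs(Q[:,1])<20)&(Q[:,0]>5)&(Q[:,0]<25)]
for sgn in (-1,1):
    g=f[(f[:,1]*sgn>9)]; print('skirt side',sgn,len(g),np.percentile(g,[3,50,97],axis=0).round(1).tolist())
E
python3 held.py w11
```

```text
160 195 x [5.6 8.1 9.9] y [-16.7  -1.6  15.1]
164 112 x [5.6 7.8 9.5] y [-14.1  -0.5  12. ]
168 158 x [ 5.3  7.8 12.5] y [-15.2   1.4  13.7]
172 195 x [ 5.4  8.6 12.8] y [-15.4  -2.3  13.3]
176 44 x [ 7.7 12.6 13.1] y [-15.2  -0.7  13.7]
180 20 x [ 4.9 12.4 12.7] y [-15.3 -10.8  13.6]
192 168 x [-2.4  2.4  6.4] y [-11.5   2.8  10. ]
196 204 x [-3.   2.2  6.4] y [-10.4  -0.8   8.7]
200 30 x [4.4 6.1 6.6] y [-10.    4.5   8.4]
204 7 x [5.  6.1 6.3] y [-10.   -8.7   8.4]
skirt side -1 175 [[5.7, -15.4, 171.0], [10.0, -12.5, 172.6], [12.9, -9.4, 196.5]]
skirt side 1 153 [[5.9, 9.2, 170.9], [10.8, 11.3, 172.4], [12.9, 13.7, 194.2]]
```

carry_out:
  targets:
    - [[0.04, -0.002, -0.02, 0, 0, 0.005, 0.0], [0.08, -0.005, -0.05, 0, 0, 0.005, 0.0], [0.115, -0.007, -0.075, 0, 0, 0.005, 0.0], [0.1366, -0.0078, -0.09, 0, 0, 0.005, 0.0], [0.1366, -0.0078, -0.105, 0, 0, 0.005, 0.0], [0.1366, -0.0078, -0.11, 0, 0, 0.005, 0.0], [0.1366, -0.0078, -0.11, 0, 0, 0.005, 0.0], [0.1366, -0.0078, -0.115, 0, 0, 0.005, 0.0], [0.1366, -0.0078, -0.12, 0, 0, 0.005, 0.0], [0.1366, -0.0078, -0.125, 0, 0, 0.005, 0.0], [0.1366, -0.0078, -0.13, 0, 0, 0.005, 0.0], [0.1366, -0.0078, -0.134, 0, 0, 0.005, 0.0], [0.1366, -0.0078, -0.134, 0, 0, 0.005, 0.0], [0.1366, -0.0078, -0.134, 0, 0, 0.005, 0.0]]

```text
t: 20.5
eef_pos: [0.5173, 0.2793, 0.2152]
ee_rot: [[0.991, -0.13, -0.0], [-0.13, -0.991, -0.0], [-0.0, 0.0, -1.0]]
wrist_force: [-0.8, -0.5, -0.7]
grip_width: 0.0097
grip_force: 20.0
```

carry_out:
  targets:
    - [[0, 0, 0, 0, 0, 0, 0.036], [0, 0, 0, 0, 0, 0, 0.036], [0, 0, 0, 0, 0, 0, 0.036], [0, 0, 0, 0, 0, 0, 0.036], [0, 0, 0.02, 0, 0, 0, 0.036], [0, 0, 0.05, 0, 0, 0, 0.036], [0, 0, 0.09, 0, 0, 0, 0.036], [0, 0, 0.13, 0, 0, 0.1, 0.036], [0.01, -0.04, 0.13, 0, 0, 0.227, 0.036], [0.082, -0.347, 0.13, 0, 0, 0.227, 0.036], [0.082, -0.347, 0.13, 0, 0, 0.227, 0.036], [0.082, -0.347, 0.13, 0, 0, 0.227, 0.036], [0.082, -0.347, 0.13, 0, 0, 0.227, 0.036], [0.082, -0.347, 0.13, 0, 0, 0.227, 0.036], [0.082, -0.347, 0.13, 0, 0, 0.227, 0.036], [0.082, -0.347, 0.13, 0, 0, 0.227, 0.036], [0.082, -0.347, 0.13, 0, 0, 0.227, 0.036], [0.082, -0.347, 0.13, 0, 0, 0.227, 0.036], [0.082, -0.347, 0.13, 0, 0, 0.227, 0.036], [0.082, -0.347, 0.1, 0, 0, 0.227, 0.036]]

```text
t: 22.17
eef_pos: [0.6023, -0.0681, 0.3215]
ee_rot: [[0.995, 0.095, 0.012], [0.095, -0.995, -0.001], [0.012, 0.002, -1.0]]
wrist_force: [1.6, 0.5, 1.1]
grip_width: 0.0364
grip_force: 0.0
```

```bash
python3 clips.py w12; python3 - <<'E'
from h import *
t=snap('top','top2'); P=cloud(t).reshape(-1,3); P=P[np.isfinite(P[:,0])]
k=(abs(P[:,0]-.46)<.1)&(abs(P[:,1]-.287)<.05)&(P[:,2]>.05)&(P[:,2]<.1); print('rack tab',k.sum(),P[k].mean(0),np.percentile(P[k][:,2],95))
E
```

```text
tcp [ 0.5987 -0.067   0.3115] yaw 5.49
0 498 zmax 105.0 topface local [[-16.6, -128.0], [-9.5, -122.3], [-3.6, -118.3]] world mean [ 0.6081 -0.1497  0.103 ]
   z 84 [[-16.1, -126.0], [-3.5, -117.4]]
   z 90 [[-16.1, -126.2], [-3.6, -117.6]]
   z 96 [[-16.2, -127.0], [-3.4, -118.1]]
   z 102 [[-16.6, -128.1], [-3.8, -118.6]]
1 327 zmax 104.9 topface local [[-16.3, -45.4], [-9.2, -41.0], [-3.4, -35.9]] world mean [ 0.6006 -0.0683  0.1034]
   z 84 [[-4.0, -45.0], [-3.3, -36.3]]
   z 90 [[-4.2, -45.0], [-3.3, -36.5]]
   z 96 [[-9.1, -45.5], [-3.3, -35.8]]
   z 102 [[-16.3, -45.4], [-3.5, -36.5]]
2 none
rack tab 26 [0.51563837 0.27843014 0.06327898] 0.07042748382802205
```

Clip 2 stands in the far pocket (tab top 70 mm, at (0.516, 0.278)). Taking clip 1.

carry_out:
  targets:
    - [[0.0008, -0.0005, -0.02, 0, 0, 0, 0.036], [0.0008, -0.0005, -0.03, 0, 0, 0, 0.036], [0.0008, -0.0005, -0.04, 0, 0, 0, 0.036], [0.0008, -0.0005, -0.05, 0, 0, 0, 0.036], [0.0008, -0.0005, -0.058, 0, 0, 0, 0.036], [0.0008, -0.0005, -0.064, 0, 0, 0, 0.036], [0.0008, -0.0005, -0.064, 0, 0, 0, 0.036], [0.0008, -0.0005, -0.064, 0, 0, 0, 0.036], [0.0008, -0.0005, -0.064, 0, 0, 0, 0.02], [0.0008, -0.0005, -0.064, 0, 0, 0, 0.012], [0.0008, -0.0005, -0.064, 0, 0, 0, 0.0], [0.0008, -0.0005, -0.064, 0, 0, 0, 0.0], [0.0008, -0.0005, -0.064, 0, 0, 0, 0.0], [0.0008, -0.0005, -0.064, 0, 0, 0, 0.0], [0.0008, -0.0005, -0.064, 0, 0, 0, 0.0]]
  force: 20

```text
t: 23.52
eef_pos: [0.6006, -0.0684, 0.2517]
ee_rot: [[0.995, 0.096, 0.001], [0.096, -0.995, -0.0], [0.001, 0.0, -1.0]]
wrist_force: [0.1, 0.1, 2.8]
grip_width: 0.0096
grip_force: 20.0
```

carry_out:
  targets:
    - [[0, 0, 0.01, 0, 0, 0, 0.0], [0, 0, 0.03, 0, 0, 0, 0.0], [0, 0, 0.06, 0, 0, 0, 0.0], [0, 0, 0.09, 0, 0, 0, 0.0], [-0.01, 0.03, 0.09, 0, 0, -0.1, 0.0], [-0.02, 0.07, 0.09, 0, 0, -0.227, 0.0], [-0.119, 0.352, 0.08, 0, 0, -0.227, 0.0], [-0.119, 0.352, 0.08, 0, 0, -0.227, 0.0], [-0.119, 0.352, 0.08, 0, 0, -0.227, 0.0], [-0.119, 0.352, 0.08, 0, 0, -0.227, 0.0], [-0.119, 0.352, 0.08, 0, 0, -0.227, 0.0], [-0.119, 0.352, 0.08, 0, 0, -0.227, 0.0], [-0.119, 0.352, 0.08, 0, 0, -0.227, 0.0], [-0.119, 0.352, 0.08, 0, 0, -0.227, 0.0], [-0.119, 0.352, 0.08, 0, 0, -0.227, 0.0], [-0.119, 0.352, 0.08, 0, 0, -0.227, 0.0], [-0.119, 0.352, 0.08, 0, 0, -0.227, 0.0], [-0.119, 0.352, 0.08, 0, 0, -0.227, 0.0]]

```text
t: 25.02
eef_pos: [0.482, 0.2821, 0.3313]
ee_rot: [[0.991, -0.133, 0.0], [-0.133, -0.991, -0.0], [0.0, 0.0, -1.0]]
wrist_force: [-0.2, -0.1, -0.0]
grip_width: 0.0098
grip_force: 20.0
```

```bash
python3 - <<'E'
from h import *
s=snap('wrist','w13'); st=bot.read_state(); print(st['eef_pos'].round(4),np.degrees(np.arctan2(st['ee_rot'][1,0],st['ee_rot'][0,0])),st['grip_width'])
E
python3 held.py w13
```

```text
[0.4821 0.2821 0.3313] -7.643883766567622 0.009499140736459551
160 204 x [ 5.2  8.5 10.2] y [-17.   -0.3  16.1]
164 107 x [5.  7.9 9.8] y [-14.4  -0.3  11.3]
168 47 x [4.7 5.5 6. ] y [-5.4 -0.8  4.3]
172 292 x [ 4.7  7.5 12. ] y [-15.3  -0.3  14.2]
176 51 x [ 5.  11.9 12.3] y [-15.1  -2.6  13.9]
180 56 x [ 4.3 11.9 12.4] y [-15.1   9.4  13.7]
196 332 x [-3.4  1.4  5.7] y [-10.8  -3.5   9.7]
200 23 x [4.6 5.4 5.7] y [-8.4  2.5  7. ]
204 24 x [3.8 5.4 5.9] y [-9.9  6.3  8.8]
skirt side -1 165 [[5.4, -15.3, 173.1], [9.7, -12.4, 174.5], [12.4, -9.6, 199.0]]
skirt side 1 157 [[5.4, 9.4, 173.1], [10.0, 11.4, 174.7], [12.3, 14.2, 183.9]]
```

carry_out:
  targets:
    - [[0, 0.001, -0.03, 0, 0, 0, 0.0], [0, 0.001, -0.06, 0, 0, 0, 0.0], [0, 0.001, -0.08, 0, 0, 0, 0.0], [0, 0.001, -0.09, 0, 0, 0, 0.0], [0, 0.001, -0.09, 0, 0, 0, 0.0], [0, 0.001, -0.095, 0, 0, 0, 0.0], [0, 0.001, -0.1, 0, 0, 0, 0.0], [0, 0.001, -0.105, 0, 0, 0, 0.0], [0, 0.001, -0.11, 0, 0, 0, 0.0], [0, 0.001, -0.114, 0, 0, 0, 0.0], [0, 0.001, -0.114, 0, 0, 0, 0.0], [0, 0.001, -0.114, 0, 0, 0, 0.0]]

```text
t: 26.07
eef_pos: [0.4813, 0.2846, 0.2171]
ee_rot: [[0.991, -0.131, -0.0], [-0.131, -0.991, -0.0], [-0.0, 0.0, -1.0]]
wrist_force: [-0.2, 0.5, -0.6]
grip_width: 0.0096
grip_force: 20.0
```

carry_out:
  targets:
    - [[0, 0, 0, 0, 0, 0, 0.036], [0, 0, 0, 0, 0, 0, 0.036], [0, 0, 0, 0, 0, 0, 0.036], [0, 0, 0, 0, 0, 0, 0.036], [0, 0, 0.02, 0, 0, 0, 0.036], [0, 0, 0.05, 0, 0, 0, 0.036], [0, 0, 0.09, 0, 0, 0, 0.036], [0, 0, 0.12, 0, 0, 0.1, 0.036], [0.01, -0.035, 0.12, 0, 0, 0.227, 0.036], [0.1266, -0.435, 0.12, 0, 0, 0.227, 0.036], [0.1266, -0.435, 0.12, 0, 0, 0.227, 0.036], [0.1266, -0.435, 0.12, 0, 0, 0.227, 0.036], [0.1266, -0.435, 0.12, 0, 0, 0.227, 0.036], [0.1266, -0.435, 0.12, 0, 0, 0.227, 0.036], [0.1266, -0.435, 0.12, 0, 0, 0.227, 0.036], [0.1266, -0.435, 0.12, 0, 0, 0.227, 0.036], [0.1266, -0.435, 0.12, 0, 0, 0.227, 0.036], [0.1266, -0.435, 0.12, 0, 0, 0.227, 0.036], [0.1266, -0.435, 0.12, 0, 0, 0.227, 0.036], [0.1266, -0.435, 0.12, 0, 0, 0.227, 0.036]]

```text
t: 27.73
eef_pos: [0.6093, -0.1567, 0.3377]
ee_rot: [[0.996, 0.091, 0.003], [0.091, -0.996, -0.004], [0.002, 0.004, -1.0]]
wrist_force: [0.0, -0.2, -0.5]
grip_width: 0.0362
grip_force: 0.0
```

carry_out:
  targets:
    - [[0, 0, 0, 0, 0, 0, 0.036], [0, 0, -0.02, 0, 0, 0, 0.036], [0, 0, -0.02, 0, 0, 0, 0.036]]

```text
t: 27.98
eef_pos: [0.6065, -0.1492, 0.3142]
ee_rot: [[0.995, 0.096, -0.005], [0.096, -0.995, 0.002], [-0.005, -0.002, -1.0]]
wrist_force: [-1.2, 0.9, -0.2]
grip_width: 0.036
grip_force: 0.0
```

```bash
python3 clips.py w14 | head -6; python3 - <<'E'
from h import *
t=snap('top','top3'); P=cloud(t).reshape(-1,3); P=P[np.isfinite(P[:,0])]
for x in(.5175,.4808):
    k=(abs(P[:,0]-x)<.018)&(abs(P[:,1]-.287)<.05)&(P[:,2]>.05)&(P[:,2]<.1); print('rack tab',k.sum(),P[k].mean(0).round(4),np.percentile(P[k][:,2],95))
E
```

```text
tcp [ 0.6066 -0.1489  0.315 ] yaw 5.54
0 376 zmax 105.0 topface local [[-16.7, -128.1], [-9.4, -123.2], [-3.6, -118.9]] world mean [ 0.6082 -0.1506  0.1034]
   z 84 [[-4.1, -127.0], [-3.3, -118.0]]
   z 90 [[-5.0, -126.9], [-3.3, -118.1]]
   z 96 [[-14.6, -127.1], [-3.3, -118.1]]
   z 102 [[-16.7, -128.1], [-3.8, -118.9]]
rack tab 28 [0.5157 0.2781 0.0632] 0.07101401483543039
rack tab 26 [0.4782 0.284  0.065 ] 0.07178466387198651
```

carry_out:
  targets:
    - [[0, 0, -0.02, 0, 0, 0, 0.036], [0, 0, -0.03, 0, 0, 0, 0.036], [0, 0, -0.04, 0, 0, 0, 0.036], [0, 0, -0.05, 0, 0, 0, 0.036], [0, 0, -0.06, 0, 0, 0, 0.036], [0, 0, -0.066, 0, 0, 0, 0.036], [0, 0, -0.066, 0, 0, 0, 0.036], [0, 0, -0.066, 0, 0, 0, 0.036], [0, 0, -0.066, 0, 0, 0, 0.02], [0, 0, -0.066, 0, 0, 0, 0.012], [0, 0, -0.066, 0, 0, 0, 0.0], [0, 0, -0.066, 0, 0, 0, 0.0], [0, 0, -0.066, 0, 0, 0, 0.0], [0, 0, -0.066, 0, 0, 0, 0.0], [0, 0, -0.066, 0, 0, 0, 0.0]]
  force: 20

```text
t: 29.33
eef_pos: [0.6082, -0.15, 0.2518]
ee_rot: [[0.995, 0.096, 0.001], [0.096, -0.995, 0.001], [0.001, -0.001, -1.0]]
wrist_force: [-0.2, 3.4, 3.5]
grip_width: 0.0103
grip_force: 20.0
```

carry_out:
  targets:
    - [[0, 0, 0.01, 0, 0, 0, 0.0], [0, 0, 0.03, 0, 0, 0, 0.0], [0, 0, 0.06, 0, 0, 0, 0.0], [0, 0, 0.09, 0, 0, 0, 0.0], [-0.01, 0.03, 0.09, 0, 0, -0.1, 0.0], [-0.02, 0.07, 0.09, 0, 0, -0.227, 0.0], [-0.163, 0.438, 0.08, 0, 0, -0.227, 0.0], [-0.163, 0.438, 0.08, 0, 0, -0.227, 0.0], [-0.163, 0.438, 0.08, 0, 0, -0.227, 0.0], [-0.163, 0.438, 0.08, 0, 0, -0.227, 0.0], [-0.163, 0.438, 0.08, 0, 0, -0.227, 0.0], [-0.163, 0.438, 0.08, 0, 0, -0.227, 0.0], [-0.163, 0.438, 0.08, 0, 0, -0.227, 0.0], [-0.163, 0.438, 0.08, 0, 0, -0.227, 0.0], [-0.163, 0.438, 0.08, 0, 0, -0.227, 0.0], [-0.163, 0.438, 0.08, 0, 0, -0.227, 0.0], [-0.163, 0.438, 0.08, 0, 0, -0.227, 0.0], [-0.163, 0.438, 0.08, 0, 0, -0.227, 0.0], [-0.163, 0.438, 0.08, 0, 0, -0.227, 0.0], [-0.163, 0.438, 0.08, 0, 0, -0.227, 0.0]]

```text
t: 31.0
eef_pos: [0.4455, 0.2864, 0.3313]
ee_rot: [[0.991, -0.132, 0.0], [-0.132, -0.991, -0.001], [0.0, 0.001, -1.0]]
wrist_force: [-0.2, 0.1, 0.3]
grip_width: 0.01
grip_force: 20.0
```

```bash
python3 - <<'E'
from h import *
s=snap('wrist','w15'); st=bot.read_state(); print(st['eef_pos'].round(4),np.degrees(np.arctan2(st['ee_rot'][1,0],st['ee_rot'][0,0])),st['grip_width'])
E
python3 held.py w15
```

```text
[0.4456 0.2863 0.3313] -7.6202551657893896 0.009646995327943208
160 199 x [ 5.3  8.4 10.2] y [-17.1   0.2  16.1]
164 120 x [5.3 8.  9.8] y [-13.4  -0.9  11.9]
168 46 x [4.4 5.7 6.2] y [-5.4 -0.6  4.2]
172 305 x [ 4.9  7.6 12.3] y [-15.3  -0.9  14.1]
176 74 x [ 5.4 11.9 12.7] y [-15.1   0.3  13.7]
180 45 x [ 4.6 12.  12.6] y [-15.4   9.3  13.6]
196 321 x [-2.8  1.8  6. ] y [-11.5  -3.6   9.6]
200 28 x [-1.1  5.7  6.1] y [-8.4 -0.3  7.1]
204 26 x [3.9 5.5 6.2] y [-9.9  5.6  8.8]
skirt side -1 170 [[5.4, -15.4, 172.9], [9.5, -12.5, 174.6], [12.6, -9.5, 198.9]]
skirt side 1 158 [[5.5, 9.3, 173.0], [10.2, 11.3, 174.6], [12.5, 14.2, 183.1]]
```

Clip sits straight in the hand (skirt tops level, centre −1.1 / −0.7 mm). Target TCP (0.4453, 0.2882): 2 mm in y.

carry_out:
  targets:
    - [[0, 0.001, -0.03, 0, 0, 0, 0.0], [0, 0.001, -0.06, 0, 0, 0, 0.0], [0, 0.001, -0.08, 0, 0, 0, 0.0], [0, 0.001, -0.09, 0, 0, 0, 0.0], [0, 0.001, -0.09, 0, 0, 0, 0.0], [0, 0.001, -0.095, 0, 0, 0, 0.0], [0, 0.001, -0.1, 0, 0, 0, 0.0], [0, 0.001, -0.105, 0, 0, 0, 0.0], [0, 0.001, -0.11, 0, 0, 0, 0.0], [0, 0.001, -0.114, 0, 0, 0, 0.0], [0, 0.001, -0.114, 0, 0, 0, 0.0], [0, 0.001, -0.114, 0, 0, 0, 0.0]]

```text
t: 32.05
eef_pos: [0.4449, 0.2887, 0.2171]
ee_rot: [[0.991, -0.131, -0.0], [-0.131, -0.991, -0.0], [-0.0, 0.0, -1.0]]
wrist_force: [0.9, 0.3, -0.6]
grip_width: 0.0095
grip_force: 20.0
```

carry_out:
  targets:
    - [[0, 0, 0, 0, 0, 0, 0.04], [0, 0, 0, 0, 0, 0, 0.04], [0, 0, 0, 0, 0, 0, 0.04], [0, 0, 0, 0, 0, 0, 0.04], [0, 0, 0.02, 0, 0, 0, 0.04], [0, 0, 0.05, 0, 0, 0, 0.04], [0, 0, 0.09, 0, 0, 0, 0.04], [0, 0, 0.13, 0, 0, 0, 0.04], [-0.06, 0, 0.14, 0, 0, 0, 0.04], [-0.06, 0, 0.14, 0, 0, 0, 0.04], [-0.06, 0, 0.14, 0, 0, 0, 0.04], [-0.06, 0, 0.14, 0, 0, 0, 0.04], [-0.06, 0, 0.14, 0, 0, 0, 0.04], [-0.06, 0, 0.14, 0, 0, 0, 0.04]]

```text
t: 33.22
eef_pos: [0.3856, 0.2886, 0.3567]
ee_rot: [[0.991, -0.131, -0.0], [-0.131, -0.991, -0.001], [-0.0, 0.001, -1.0]]
wrist_force: [0.1, -0.1, -1.0]
grip_width: 0.0399
grip_force: 0.0
```

```bash
python3 - <<'E'
from h import *
s=snap('wrist','w16'); C=cloud(s); P=C.reshape(-1,3); P=P[np.isfinite(P[:,0])]
for c in((.5175,.2794),(.4808,.2842),(.4442,.2890)):
    k=(abs(P[:,0]-c[0])<.02)&(abs(P[:,1]-c[1])<.025)
    t=k&(P[:,2]>.063)&(P[:,2]<.09); b=k&(P[:,2]>.036)&(P[:,2]<.048)
    print(c,'tab top',np.percentile(P[t],[3,50,97],axis=0).round(4).tolist(),'bridge',np.percentile(P[b],[2,50,98],axis=0).round(4).tolist())
t=snap('top','top4'); C=cloud(t); R=np.zeros(C.shape[:2],bool); R[170:255,315:385]=1
W=R&(C[...,2]>.045); print('wedge grip top',C[W].mean(0).round(4),W.sum(),C[...,2][W].max(),bot.read_state()['t'])
a=cv2.imread('pics/w16.png')[0:230,130:370]; b=cv2.imread('pics/top4.png')[90:270,100:400]
a=cv2.resize(a,(360,345)); b=cv2.resize(b,(440,264)); o=np.zeros((345,800,3),np.uint8); o[:,:360]=a; o[:264,360:]=b; cv2.imwrite('pics/fin.png',o)
E
```

```text
(0.5175, 0.2794) tab top [[0.5098, 0.2753, 0.0662], [0.5164, 0.2801, 0.0685], [0.5231, 0.2849, 0.07]] bridge [[0.5034, 0.2651, 0.0376], [0.5163, 0.2791, 0.0425], [0.5301, 0.2953, 0.0444]]
(0.4808, 0.2842) tab top [[0.4737, 0.2805, 0.0668], [0.48, 0.2853, 0.0683], [0.4865, 0.2903, 0.0698]] bridge [[0.4665, 0.2707, 0.0406], [0.4797, 0.2842, 0.0424], [0.4934, 0.3006, 0.0445]]
(0.4442, 0.289) tab top [[0.4372, 0.2844, 0.0671], [0.4439, 0.2891, 0.0686], [0.4504, 0.2938, 0.0699]] bridge [[0.4308, 0.2743, 0.0411], [0.4439, 0.2843, 0.0426], [0.4569, 0.3045, 0.0439]]
wedge grip top [ 0.4206 -0.295   0.0603] 50 0.06488853867983457 33.3167
```

View pics/fin.png

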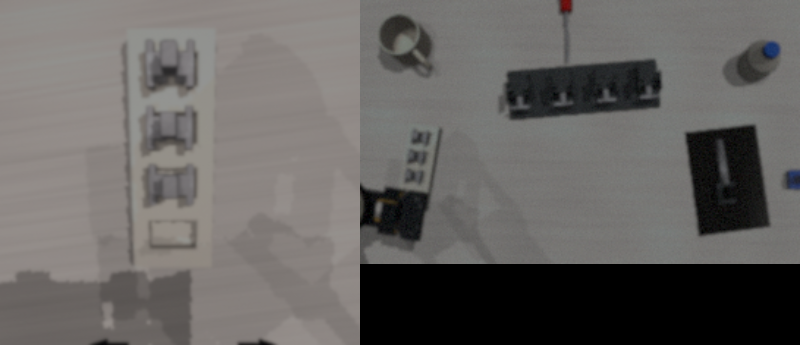

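All three clips stand upright and fully down in their pockets ((170,60), (170,128), (170,185); tab tops 69 mm), and the wedge lies on the mat (725,180). The bystanders have not moved. Handing in.

```bash
python3 -c "
from h import *
print(bot.sign_off())"
```

```text
the job is handed in; nothing more can be done
None
```

I handed the job in at about 33 s: the three clips present (pin 3 was bare) stand upright in the rack pockets, the wedge is back on the mat, and the bottle, screwdriver and mug were left alone; the hand-in returned no verdict.

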